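# Refit the hook crown of a utensil carousel and hang up the masher

### The job

The utensil carousel has been taken apart for washing. Put its wooden hook crown back over the square post, lowering it gently until it sits fully down on the flange, then hang the potato masher by the wire eye at the end of its handle on any one of the crown's hooks, so that it hangs free. Leave the two spice jars and the drinks can where they are.

Things in the scene. Friction and masses are not known exactly. Their poses are not given: they have to be found in the camera images.
- stand: Steel carousel stand, fixed, left of the robot's centre line: round base 160 mm across, 12 mm thick, with a 20 mm square post in its middle and a round seat flange near the post's top. Origin on the worktop under the post's centre, z up; x and y are normal to the post's flat sides (quarter turns look the same).
- seat (a point): On the post's axis at the upper face of the seat flange (64 mm across), 224 mm above the worktop. The crown's disc rests here.
- post_top (a point): Centre of the post's blunt top, 262 mm above the worktop. Above the flange the post is 20 mm square up to 250 mm, then tapers like a pyramid to this point.
- crown: Loose hook crown, 0.45 kg: brown wooden disc (170 mm across, z 56 to 68 mm), square steel socket tube through its middle, four wire hooks below along +x, +y, -x, -y (quarter turns look the same). At the start it stands upright on its hooks. Origin on its axis at the level of the hooks' undersides, z up; seated, this is 168 mm above the worktop.
- socket_top (a point): Centre of the top of the crown's socket tube, 100 mm above the crown's origin. The tube is 40 mm across its outer flats (normal to the crown's x and y), stands 32 mm above the disc, and its 23 mm square hole goes right through, down to the disc's underside at z = 56 mm. On the square post it cannot turn more than about 9 degrees.
- hook0 (a point): Where a hung eye rests: lowest point of the top of the hook on the crown's +x side, 69 mm from the axis, 6 mm above the crown's origin level, 50 mm under the disc. 6 mm wire: down from the disc 58 mm from the axis, then outward and up to a black ball tip 83 mm from the axis, whose top is 21 mm above this point and 29 mm under the disc. The disc's rim (85 mm) overhangs the hook.
- hook1 (a point): The same point of the hook at the crown's +y side.
- hook2 (a point): The same point of the hook at the crown's -x side.
- hook3 (a point): The same point of the hook at the crown's -y side.
- masher: Small potato masher, 0.14 kg, 154 mm tall, standing on its wire foot (about 74 by 72 mm, 6 mm thick). Two wires in the local yz plane converge from the foot to a black handle, z = 64 to 112 mm (22 mm wide along y, 16 mm thick along x), with a wire eye above it. Origin: centre of the foot's underside, z up along the handle. Same after half a turn.
- eye_top (a point): Middle of the underside of the top bend of the masher's eye (local z = 149 mm): rests on the hook when hung. The eye is 5.5 mm wire in the local yz plane, opening 26 mm wide along y, from z = 113 to 149 mm; a hook enters it along the local x.
- spice_green: Bystander: spice jar with a green cap, 42 mm wide, 99 mm tall; origin at the centre of its underside.
- spice_yellow: Bystander: spice jar with a yellow cap, 45 mm wide, 100 mm tall; origin at the centre of its underside.
- soda_can: Bystander: orange drinks can, 66 mm diameter, 115 mm tall; origin at the centre of its underside.

How it is judged:
By the outcome, as a careful person would: the job done as asked, in the order asked, and still so for the second after the job is handed in, with the robot touching nothing.
It also fails if it takes over 72 s, if anything falls off the work surface, if the arm or the gripper's body presses on something with over 40 N, if the wrist force passes 120 N, or if a joint passes its speed limit or range.

### The arm

A 6-joint arm with a two-finger parallel gripper is mounted at the origin on the work surface; the furniture and walls round the work are solid. World frame = base frame: x ahead of the robot, y to its left, z up, the work surface at z = 0. Lengths are in m, angles in rad, forces in N, time in s.
With the tool pointing down it reaches from about 0.35 to 0.775 m from the base axis. Payload 5.5 kg.
Tool frame: the origin (TCP) lies on the centre line of the jaws, within the pads' length; the fingertips stand 11 mm ahead of it and the grasp point (between the pads) lies 8 mm behind it; z points along the fingers, y is the line along which they close (so a half turn about z gives the same grasp; the last joint's range is limited). The gripper opens to 85 mm and grips with 20 to 120 N. Pads are 22 mm wide; open, the fingers measure 114 mm over their backs; the gripper's body (76 mm by 85 mm) begins 54 mm behind the grasp point. The pads swing forward as they close: fully open they stand 13 mm farther back than shut.
Start: joints at [-1.246, 0.313, 0.046, 1.304, 0, 1.431], TCP at [0.258, -0.514, 0.211] pointing down, gripper open.
Joint ranges: [-2.76, 2.76], [-0.86, 1.69], [-1.03, 1.26], [-2.2, 2.34], [-1.47, 1.5], [-3.14, 3.14]. Speed limits (rad/s): [2.57, 2.57, 3.14, 3.14, 3.14, 3.14].

### API

Orientations are given as a unit quaternion [w, x, y, z].
In Python, from workcell import env, viewer, order, models gives the robot as it stands.
- The arm moves only by the tool drive_tool, never from a script. Its argument "series" is a list that holds one entry, the list of rows, each a list of 6 numbers: the shift along the tool's x, y, z each as a share of 120 mm, from -1 to 1, then the turn, a rotation vector about the tool's x, y, z each as a share of 180 degrees, from -1 to 1. A call has 1 to 20 rows; each row shifts and turns the commanded pose from where the row before left it, along the tool's axes as they then stand; what a row does not reach is not made up. A row lasts 1/8 s, in which the tool goes at most 62.5 mm and 10.7 degrees, less where a joint would pass 70% of its speed; a pose out of reach is approached as far as the arm can. A call with a number of a shift or a turn outside -1 to 1 is refused whole. A call with a gripper value outside its range is refused whole. "jaw" is the opening, from -1 (shut) to 1 (fully open), set as the call begins (left out, the last holds). The fingers move at their own pace and stop on an object; "grip_force" is the grip in N (left out, the last holds). Time passes only in rows, so rows that do not move let the fingers close. It gives the time, the measured TCP pose, the force, the opening and the grip force at its end, in the units of the state.
- env.get_state(): the state, without advancing time (a new reading comes with each control period).
- viewer.read_camera(name): name is "side" or "top"; returns the picture (420x560x3 uint8, red, green, blue); there is no depth.
- viewer.camera_info(name): a dict with "intrinsics" (3x3 intrinsics, pixels), "R" (3x3) and "t" (3): a world point X has camera coordinates R X + t. Camera axes: x right, y down, z forward; pixel columns grow to the right and rows downward; lengths in m; the calibration is good to about 2 mm. A picture is of the moment at which its call begins. camera_info takes no time and is no camera call.
- order.hand_in(): hands the job in; it is judged then, once.
Trained networks look in the newest picture that a camera, given by its name, has taken for a name from the list of things; names that differ only in an ending like _2 or _b are one class to them, and where a whole thing is asked for, a point or a joint stands for the part that bears it (a point fixed in the world has none). Each returns a list of dicts, best first, with "score" (0 to 1); they miss things now and then, are a little off and sometimes report something else, mostly with a low value. They report only what shows in the picture. A call takes as long as a camera call.
- models.silhouettes(label, camera): "region" (420x560 bool, what is visible of it) and "location" ([column, row] in pixels, amid what is visible of it).
The state is a dict: "clock": time; "joint_pos": joint angles; "qvel": joint speeds; "tau": joint torques, N m; "tcp_pos": TCP position; "orientation": TCP orientation; "wrist_force": force on the tool from outside, world axes, zero at the start; "ft_torque": the same for the moment, N m; "finger_gap": finger opening in m; "grip_force": force on a finger pad.
Only numpy, scipy, OpenCV 4.12 (cv2) and the standard library are available. Lean on these libraries where they do the work, as an engineer would, in place of code of your own. Each camera call takes 0.05 s, during which the arm holds its last target. There are 200 camera calls.

## Working session

There is one attempt and no reset: what is moved stays moved. The work goes in short steps, Python scripts to look and compute and a tool call to move; the robot and the scene stay as the last step left them, time stands still between calls to the robot, and variables do not carry over. Pictures are saved under pics/ and viewed, at most 10 in all, crops included, and the job is handed in when it is done.

Besides the shell and the picture viewer there is one more tool, called after "Call:" as name([rows], argument=value, ...), one row to a line, values as JSON. drive_tool: Moves the arm, as the interface text tells. Its arguments: {"type":"object","properties":{"series":{"type":"array"},"jaw":{"type":"number"},"grip_force":{"type":"number"}},"required":["series"]}

```bash
mkdir -p pics; ls
cat > h.py <<'E'
import numpy as np, cv2
from workcell import env, viewer, order, models
E
python3 - <<'E'
from h import *
np.set_printoptions(precision=4,suppress=True)
for c in ("side","top"):
    im=viewer.read_camera(c); cv2.imwrite(f"pics/{c}0.png",im[:,:,::-1])
    ci=viewer.camera_info(c); R=np.array(ci["R"]);t=np.array(ci["t"]);print(c,ci["intrinsics"],R,t,"pos",-R.T@t)
    for l in ("stand","crown","masher","spice_green","spice_yellow","soda_can","socket_top","post_top","eye_top"):
        print(l,[(round(d["score"],2),np.round(d["location"],1),int(d["region"].sum())) for d in models.silhouettes(l,c)][:2])
print(env.get_state())
E
```

```text
pics
side [[431.4915   0.     271.9857]
 [  0.     431.4915 204.9217]
 [  0.       0.       1.    ]] [[-0.9317 -0.3632  0.0105]
 [-0.2322  0.5731 -0.7859]
 [ 0.2794 -0.7346 -0.6182]] [0.3942 0.2386 1.3166] pos [0.0548 0.9736 0.9974]
stand [(0.82, array([225.7, 312.3]), 2821)]
crown []
masher [(0.7, array([296.1, 188.3]), 1069), (0.65, array([258.6, 235.4]), 219)]
spice_green []
spice_yellow [(0.71, array([203.9, 369. ]), 782)]
soda_can [(0.86, array([301.9, 155.9]), 458)]
socket_top [(0.61, array([298.7, 186.1]), 1120)]
post_top [(0.82, array([227.8, 305.4]), 2779)]
eye_top [(0.93, array([263.5, 244. ]), 415), (0.15, array([204. , 367.4]), 759)]
top [[411.3211   0.     278.6396]
 [  0.     411.3211 214.8286]
 [  0.       0.       1.    ]] [[ 0.0085 -1.     -0.    ]
 [-0.9965 -0.0084 -0.0828]
 [ 0.0828  0.0007 -0.9966]] [0.0201 0.4433 1.7047] pos [0.3005 0.0226 1.7356]
stand [(0.82, array([210.3, 216.3]), 1140), (0.49, array([165.4, 224.2]), 179)]
crown [(0.69, array([350.9, 218.5]), 1382), (0.33, array([163.8, 224.2]), 166)]
masher [(0.68, array([281.4, 210.8]), 105)]
spice_green [(0.47, array([162.3, 207.1]), 145)]
spice_yellow [(0.57, array([284.2, 211.1]), 170), (0.43, array([164.2, 225.1]), 148)]
soda_can [(0.6, array([398.1, 204.8]), 315)]
socket_top [(0.88, array([348. , 217.4]), 1346)]
post_top [(0.94, array([213.7, 214.3]), 1131)]
eye_top [(0.71, array([281.3, 210.4]), 180), (0.64, array([399.1, 206.1]), 282)]
{'clock': 1.0, 'joint_pos': array([-1.2456,  0.3132,  0.0461,  1.3036,  0.    ,  1.4312]), 'qvel': array([-0.0009, -0.001 ,  0.0003, -0.0009, -0.0002, -0.0011]), 'tau': array([  0.    , -48.0475,  29.8818,   0.0005,  -0.0001,   0.    ]), 'tcp_pos': array([ 0.2577, -0.514 ,  0.2108]), 'orientation': array([0.    , 0.9731, 0.2303, 0.    ]), 'wrist_force': array([0.3277, 0.3546, 0.3682]), 'ft_torque': array([-0.0043, -0.0145,  0.0125]), 'grip_force': 0.0, 'finger_gap': 0.08520210671973406}
```

Run:
```python
import cv2
a=cv2.imread("pics/side0.png")[110:410,130:430];b=cv2.imread("pics/top0.png")[150:270,140:440]
cv2.imwrite("pics/side0c.png",cv2.resize(a,(600,600),interpolation=cv2.INTER_CUBIC))
cv2.imwrite("pics/top0c.png",cv2.resize(b,(750,300),interpolation=cv2.INTER_CUBIC))
```

```text
(no output)
```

View pics/side0c.png

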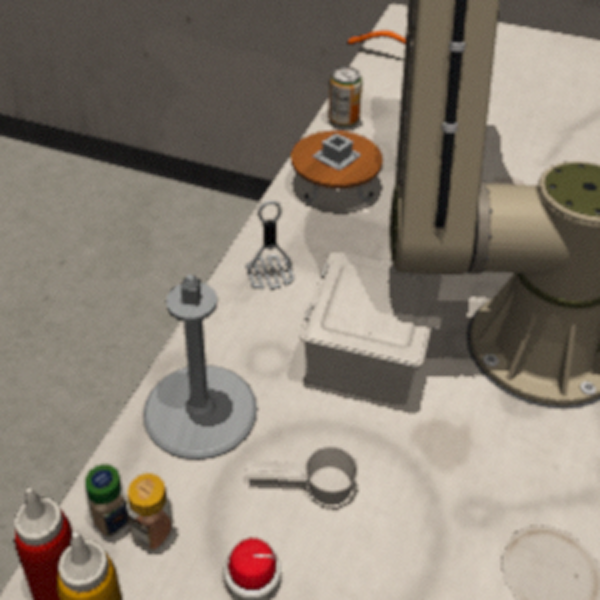

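View pics/top0c.png

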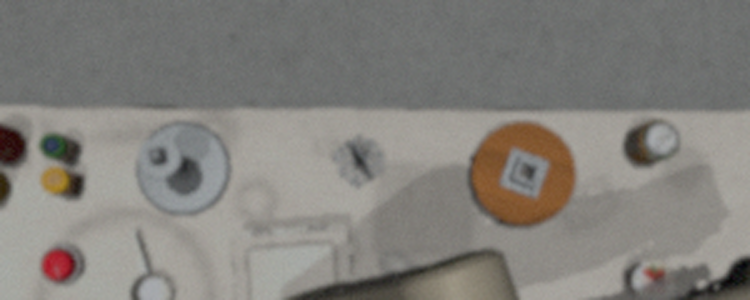

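The crops show the stand at the left (crop pixel (200,410) in the side view), the masher in the middle (270,245), and the crown (337,165) in front of the can. The next step is a precise fit on averaged frames, with model overlays.

```bash
cat >> h.py <<'E'
C={c:{k:np.array(v) for k,v in viewer.camera_info(c).items()} for c in("side","top")}
def proj(c,X):
    K=C[c]; P=np.atleast_2d(X)@K["R"].T+K["t"]; p=P@K["intrinsics"].T; return p[:,:2]/p[:,2:]
def ray(c,uv,z):
    K=C[c]; d=K["R"].T@np.linalg.solve(K["intrinsics"],[uv[0],uv[1],1]); o=-K["R"].T@K["t"]
    return o+d*(z-o[2])/d[2]
def avg(c,n=8): return np.mean([viewer.read_camera(c).astype(float) for _ in range(n)],0)
def circ(x,y,z,r,n=60):
    a=np.linspace(0,2*np.pi,n); return np.c_[x+r*np.cos(a),y+r*np.sin(a),0*a+z]
def sq(x,y,z,s,yaw):
    a=yaw+np.pi/4+np.arange(5)*np.pi/2; return np.c_[x+s/2**.5*np.cos(a),y+s/2**.5*np.sin(a),0*a+z]
def crop(im,c,box,s,lines=()):
    u0,v0,w,h=box; o=cv2.resize(im[v0:v0+h,u0:u0+w].astype(np.uint8),(w*s,h*s),interpolation=cv2.INTER_CUBIC)[:,:,::-1].copy()
    for L,col in lines:
        p=(proj(c,L)-[u0,v0]+.5)*s; cv2.polylines(o,[np.round(p*8).astype(int)],False,col,1,cv2.LINE_AA,3)
    return o
E
python3 - <<'E'
from h import *
T=avg("top");S=avg("side");np.savez("f0.npz",top=T,side=S)
for c,im in(("top",T),("side",S)):
    m=((im[...,0]>im[...,2]*1.7)&(im[...,0]>70)).astype(np.uint8)
    if c=="top": m[:,385:]=0; m[:,:300]=0
    else: m[:170]=0;m[215:]=0;m[:,:270]=0;m[:,325:]=0
    cs=max(cv2.findContours(m,cv2.RETR_EXTERNAL,cv2.CHAIN_APPROX_NONE)[0],key=cv2.contourArea)
    e=cv2.fitEllipse(cv2.convexHull(cs)); print(c,e,"crown",ray(c,e[0],.068))
# stand base top: gray bluish disc region
    st=models.silhouettes("stand",c)[0]["region"].astype(np.uint8)
    cs=max(cv2.findContours(st,cv2.RETR_EXTERNAL,cv2.CHAIN_APPROX_NONE)[0],key=cv2.contourArea)
    print("stand bbox",cv2.boundingRect(cs), cv2.fitEllipse(cv2.convexHull(cs)) )
    e=cv2.fitEllipse(cv2.convexHull(cs)); print(ray(c,e[0],.01))
a=crop(T,"top",(185,190,50,50),6);b=crop(T,"top",(325,190,50,50),6)
c=crop(S,"side",(200,240,50,50),6);d=crop(S,"side",(245,205,40,60),7)
e=crop(T,"top",(265,195,35,35),8); f=crop(S,"side",(272,170,55,50),5)
o=np.zeros((600,800,3),np.uint8)
o[:300,:300]=a;o[300:,:300]=c;o[:300,300:600]=b;o[300:550,300:575]=f;o[180:600,576:800]=d[:,28:252];o[:180,600:800]=e[50:230,40:240]
cv2.imwrite("pics/z1.png",o)
E
```

```text
top ((348.7793884277344, 219.29005432128906), (39.84303665161133, 40.5629768371582), 90.656005859375) crown [ 0.42325625 -0.26144586  0.068     ]
stand bbox (194, 198, 38, 38) ((212.6602325439453, 216.59559631347656), (37.45439529418945, 37.54751968383789), 127.51189422607422)
[0.43405277 0.30140217 0.01      ]
side ((297.8345031738281, 188.74966430664062), (27.49043846130371, 45.84944152832031), 92.9386215209961) crown [ 0.42190436 -0.255468    0.068     ]
stand bbox (201, 247, 57, 93) ((227.07229614257812, 295.20904541015625), (62.99729919433594, 91.52799224853516), 175.8306884765625)
[0.46777048 0.2468744  0.01      ]
```

View pics/z1.png

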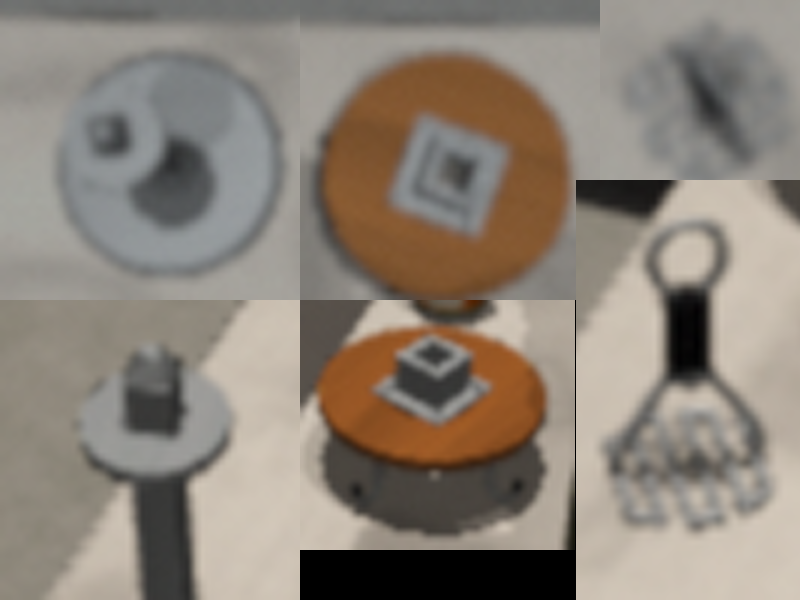

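The zooms are clear: the post top is at about (212,212) in the top view. The crown's socket plate is turned about 24°. The side camera sees the masher's eye nearly face-on. Now I refine by edge alignment.

```bash
cat > fit.py <<'E'
from h import *
from scipy.ndimage import map_coordinates, gaussian_filter
from scipy.optimize import minimize
d=np.load("f0.npz"); I={c:d[c].mean(2) for c in("top","side")}
G={c:np.hypot(*np.gradient(gaussian_filter(I[c],.8))) for c in I}
D={c:gaussian_filter(I[c],.6) for c in I}
def dens(L): return np.concatenate([np.linspace(a,b,8,endpoint=False) for a,b in zip(L[:-1],L[1:])])
def samp(M,c,L): p=proj(c,L); return map_coordinates(M[c],[p[:,1],p[:,0]],order=1,mode="nearest").mean()
def fit(f,x0,sc):
    best=None
    for k in range(12):
        rng=np.random.default_rng(k); x=np.array(x0)+rng.normal(size=len(x0))*sc*(k>0)
        r=minimize(f,x,method="Nelder-Mead",options=dict(initial_simplex=np.vstack([x]+[x+np.eye(len(x))[i]*sc[i] for i in range(len(x))])))
        if best is None or r.fun<best.fun: best=r
    return best
def stand(p): return [(circ(p[0],p[1],.012,.08),1),(circ(p[0],p[1],.224,.032),1.),(dens(sq(p[0],p[1],.25,.02,p[2])),1)]
def crown(p): return [(circ(p[0],p[1],.068,.085),1),(dens(sq(p[0],p[1],.1,.04,p[2])),1),(dens(sq(p[0],p[1],.1,.023,p[2])),.5)]
def mash(p):
    x,y,w=p; u=np.array([-np.sin(w),np.cos(w),0]); o=np.array([x,y,0]); a=np.linspace(0,2*np.pi,40)
    e=o+np.outer(15.5e-3*np.cos(a),u)+np.c_[0*a,0*a,.131+.0205*np.sin(a)]
    h=o+np.c_[0*a,0*a,np.linspace(.066,.11,40)]
    return [(e,1),(h,1)]
E
python3 - <<'E'
from fit import *
np.set_printoptions(precision=4,suppress=True)
res={}
for n,fn,M,s,x0 in(("stand",stand,G,-1,(.432,.301,.3)),("crown",crown,G,-1,(.424,-.263,-.42)),("mash",mash,D,1,(.43,.0,.45))):
    if n=="mash":
        q=ray("top",(283,213),.09); x0=(q[0],q[1],.45); print("m0",x0)
    for cams in(("top",),("side",),("top","side")):
        f=lambda p:s*sum(w*samp(M,c,L) for c in cams for L,w in fn(p))
        r=fit(f,x0,np.array([.006,.006,.15])); print(n,cams,r.x,np.degrees(r.x[2]),r.fun)
    res[n]=r.x
np.savez("pose.npz",**res)
T,S=d["top"],d["side"]; g=(0,255,0)
L=[(l,g) for n,fn in(("stand",stand),("crown",crown),("mash",mash)) for l,_ in fn(res[n])]
o=np.zeros((600,800,3),np.uint8)
o[:300,:300]=crop(T,"top",(185,190,50,50),6,L);o[300:,:300]=crop(S,"side",(200,240,50,50),6,L);o[:300,300:600]=crop(T,"top",(325,190,50,50),6,L)
o[300:550,300:575]=crop(S,"side",(272,170,55,50),5,L);o[180:600,576:800]=crop(S,"side",(245,205,40,60),7,L)[:,28:252];o[:180,600:800]=crop(T,"top",(265,195,35,35),8,L)[50:230,40:240]
cv2.imwrite("pics/z2.png",o)
E
```

```text
stand ('top',) [ 0.4315  0.2982 -0.059 ] -3.380083055127402 -31.801247956532222
stand ('side',) [0.4287 0.3085 0.4673] 26.77503581423219 -47.05916945071124
stand ('top', 'side') [0.43   0.3014 0.448 ] 25.66761726338946 -70.22344648997299
crown ('top',) [ 0.4218 -0.2577 -0.3232] -18.517519418226584 -28.916276949231655
crown ('side',) [ 0.4238 -0.2612 -0.3284] -18.81352082150631 -42.312405631618674
crown ('top', 'side') [ 0.4233 -0.2588 -0.0799] -4.5750826051667985 -70.04144007359928
m0 (np.float64(0.4447296718580681), np.float64(0.006316179451337906), 0.45)
mash ('top',) [0.4413 0.0063 2.0983] 120.22290963077786 130.52731714576993
mash ('side',) [0.4484 0.0154 1.0734] 61.50115333956263 125.01907529972357
mash ('top', 'side') [ 0.446   0.0084 -1.0536] -60.367305821526855 265.89785675857144
```

View pics/z2.png

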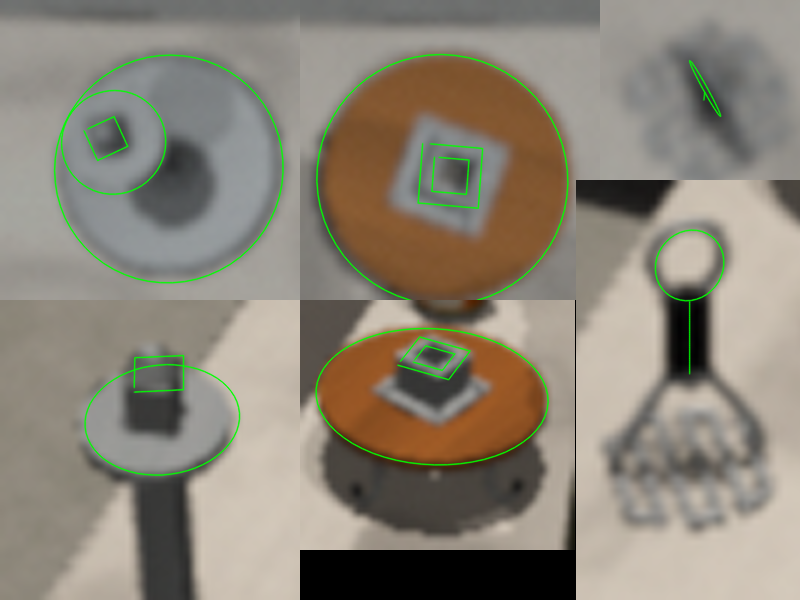

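The overlay shows residual misfits of about 1 px (the crown yaw is plainly wrong). I refine with colour-based contours (R−B separates steel and wood from the table).

Run:
```python
from fit import *
np.set_printoptions(precision=4,suppress=True)
from functools import partial
RB={c:gaussian_filter(d[c][...,0]-d[c][...,2],.6) for c in I}
g0=lambda p,r,z,c,M:samp(M,c,circ(p[0],p[1],z,r))
def edge(M,c,z,r,x0,sg):  # signed contrast inside/outside
    f=lambda p:sg*(g0(p,r+.003,z,c,M)-g0(p,r-.003,z,c,M)); r_=fit(f,x0,np.array([.004,.004])); return r_.x,r_.fun
DD={c:gaussian_filter(I[c],.6) for c in I}
for c in("top","side"):
    print(c,"base RB",edge(RB,c,.012 if c=="side" else .006,.08,(.431,.301),-1))
    print(c,"flange I",edge(DD,c,.224,.032,(.431,.301),1))
    print(c,"crown RB",edge(RB,c,.068,.085,(.4235,-.262),1))
# crown plate yaw
for c,box in(("top",(335,205,28,28)),("side",(282,176,34,24))):
    u0,v0,w,h=box; z=cv2.resize((RB[c])[v0:v0+h,u0:u0+w],None,fx=8,fy=8,interpolation=cv2.INTER_CUBIC)
    m=(z<(z.min()+np.percentile(z,95))/2).astype(np.uint8)
    cs=max(cv2.findContours(m,cv2.RETR_EXTERNAL,cv2.CHAIN_APPROX_NONE)[0],key=cv2.contourArea)[:,0]
    p=(cs+.5)/8-.5+[u0,v0]; W=np.array([ray(c,q,.07)[:2] for q in p])
    if c=="top":
        r=cv2.minAreaRect((W*1000).astype(np.float32)); print(c,"plate",r)
    else: print(c,"hull extremes",W[cs[:,0].argmin()],W[cs[:,0].argmax()],W[cs[:,1].argmax()])
o=np.zeros((600,800,3),np.uint8)
o[:400,:400]=crop(d["side"],"side",(212,245,25,25),16); o[:400,400:800]=crop(d["top"],"top",(192,200,25,25),16)
o[400:600,:400]=crop(d["side"],"side",(207,270,50,25),8);o[400:600,400:600]=crop(d["top"],"top",(273,203,20,20),10)
cv2.imwrite("pics/z3.png",o)
```

```text
top base RB (array([0.4332, 0.3015]), np.float64(-6.721798640496689))
top flange I (array([0.4336, 0.3006]), np.float64(-11.283915966983571))
top crown RB (array([ 0.4243, -0.2623]), np.float64(-31.09307809120618))
side base RB (array([0.4298, 0.3076]), np.float64(-14.093264138524173))
side flange I (array([0.4335, 0.3012]), np.float64(-8.284645831431675))
side crown RB (array([ 0.423, -0.26 ]), np.float64(-38.0845394479178))
top plate ((424.84423828125, -263.0188293457031), (69.7121353149414, 69.14581298828125), 69.74267578125)
side hull extremes [ 0.463  -0.2463] [ 0.3846 -0.2765] [ 0.4076 -0.2209]
```

View pics/z3.png

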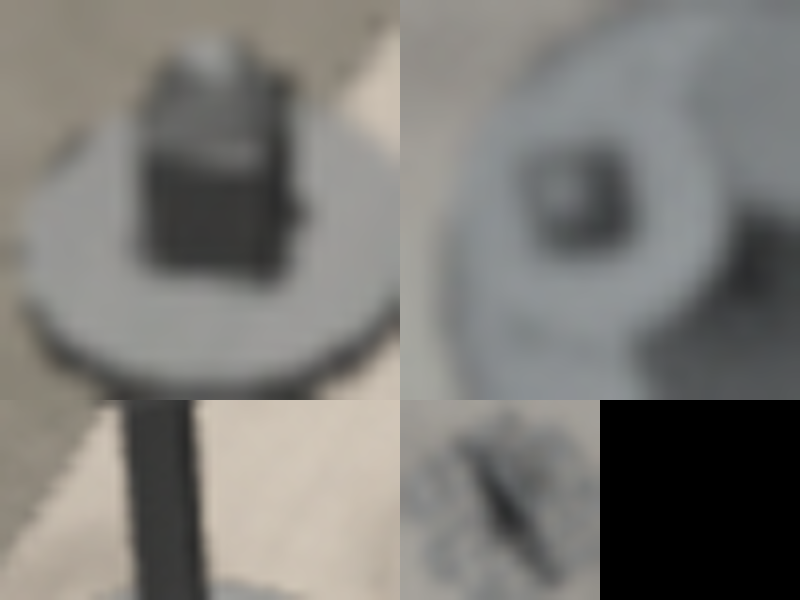

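Findings so far:
- **Stand axis:** (0.4335, 0.301), with both cameras agreeing. Post yaw is about 14.5°, from the top square at (525–640, 150–255) and the side faces.
- **Crown:** (0.424, −0.262), yaw about −21.5°.
- **Masher:** eye line at about 31°.

Next I compute the first moves and check the masher and the basket positions.

```bash
cat >> h.py <<'E'
from scipy.spatial.transform import Rotation as Ro
np.set_printoptions(precision=4,suppress=True)
def pose():
    s=env.get_state(); q=s["orientation"]; return np.array(s["tcp_pos"]),Ro.from_quat([q[1],q[2],q[3],q[0]]),s
def down(yaw): # tool z down, tool x at yaw (deg)
    c,s=np.cos(np.radians(yaw)),np.sin(np.radians(yaw)); return Ro.from_matrix(np.array([[c,s,0],[s,-c,0],[0,0,-1]]))
def head(az,tilt,flip=False): # tool z heading az, tilt deg below horizontal; tool y horizontal
    a,t=np.radians([az,tilt]); z=np.array([np.cos(a)*np.cos(t),np.sin(a)*np.cos(t),-np.sin(t)])
    y=np.array([-np.sin(a),np.cos(a),0])*(-1 if flip else 1); return Ro.from_matrix(np.c_[np.cross(y,z),y,z])
def todo(p,R=None,n=1):
    P,Q,s=pose(); d=Q.inv().apply(np.array(p)-P)/.12
    print("t",round(s["clock"],2),"shift total",d,"per row",d/n)
    if R is not None:
        r=(Q.inv()*R).as_rotvec()/np.pi; print("turn total",r,"rows>=",np.linalg.norm(r)*180/10.5)
    with open("log.txt","a") as f: f.write(repr([list(map(float,s["joint_pos"])),list(map(float,P)),list(map(float,Q.as_quat()))])+"\n")
E
python3 - <<'E'
from h import *
s=ray("side",(264.5,226.4),.088);t=ray("top",(283,214),.11);print("masher",s,t)
for uv in((310,255),(345,280),(283,282),(335,310)): print("basket side",uv,ray("side",uv,.0),ray("side",uv,.06))
for uv in((239,247),(276,243),(257,260)): print("basket top",uv,ray("top",uv,.03))
print("can",ray("top",(398,205),.06))
todo([.424,-.262,.211],down(68.5),10)
E
```

```text
masher [0.4476 0.0058 0.088 ] [0.439  0.0065 0.11  ]
basket side (310, 255) [ 0.2947 -0.0119  0.    ] [0.2802 0.0474 0.06  ]
basket side (345, 280) [0.1626 0.0516 0.    ] [0.1561 0.107  0.06  ]
basket side (283, 282) [0.3365 0.1299 0.    ] [0.3195 0.1807 0.06  ]
basket side (335, 310) [0.162  0.1737 0.    ] [0.1555 0.2219 0.06  ]
basket top (239, 247) [0.3074 0.1865 0.03  ]
basket top (276, 243) [0.3252 0.0337 0.03  ]
basket top (257, 260) [0.2546 0.1114 0.03  ]
can [ 0.4842 -0.4647  0.06  ]
t 1.9 shift total [ 2.18   -1.2566 -0.0016] per row [ 0.218  -0.1257 -0.0002]
turn total [ 0.      0.     -0.2326] rows>= 3.9877458440730864
```

Call:
drive_tool([
  [[0.218, -0.126, 0, 0, 0, -0.0233], [0.218, -0.126, 0, 0, 0, 0], [0.218, -0.126, 0, 0, 0, 0], [0.218, -0.126, 0, 0, 0, 0], [0.218, -0.126, 0, 0, 0, 0], [0.218, -0.126, 0, 0, 0, 0], [0.218, -0.126, 0, 0, 0, 0], [0.218, -0.126, 0, 0, 0, 0], [0.218, -0.126, 0, 0, 0, 0], [0.218, -0.126, 0, 0, 0, 0], [0, 0, 0, 0, 0, -0.052], [0, 0, 0, 0, 0, -0.052], [0, 0, 0, 0, 0, -0.052], [0, 0, 0, 0, 0, -0.052], [0, 0, 0, 0, 0, 0], [0, 0, 0, 0, 0, 0]],
], jaw=1, grip_force=60)

```text
clock: 3.9
tcp_pos: [0.4068, -0.2513, 0.2109]
orientation: [0.0, 0.828, 0.56, 0.0]
wrist_force: [0.1, -0.5, -0.1]
finger_gap: 0.0858
grip_force: 0.0
```

Run:
```python
from h import *
print(pose()[0],pose()[2]["joint_pos"])
todo([.424,-.262,.086],down(68.5))
```

```text
[ 0.4068 -0.2513  0.2109] [-0.7215  0.1258 -0.193   1.2518 -0.      1.2314]
t 3.9 shift total [-0.0291  0.1659  1.0405] per row [-0.0291  0.1659  1.0405]
turn total [ 0.0001  0.     -0.0022] rows>= 0.03711959827161854
```

Call:
drive_tool([
  [[-0.029, 0.166, 0, 0, 0, -0.002], [0, 0, 0.26, 0, 0, 0], [0, 0, 0.26, 0, 0, 0], [0, 0, 0.26, 0, 0, 0], [0, 0, 0.16, 0, 0, 0], [0, 0, 0.1, 0, 0, 0], [0, 0, 0, 0, 0, 0], [0, 0, 0, 0, 0, 0]],
])

```text
clock: 4.9
tcp_pos: [0.4246, -0.2624, 0.0868]
orientation: [0.001, 0.826, 0.564, 0.0]
wrist_force: [0.1, -0.2, 0.7]
finger_gap: 0.0855
grip_force: 0.0
```

Call:
drive_tool([
  [[0, 0, 0, 0, 0, 0], [0, 0, 0, 0, 0, 0], [0, 0, 0, 0, 0, 0], [0, 0, 0, 0, 0, 0], [0, 0, 0, 0, 0, 0], [0, 0, 0, 0, 0, 0]],
], jaw=-1, grip_force=60)

```text
clock: 5.65
tcp_pos: [0.424, -0.2619, 0.086]
orientation: [-0.0, 0.826, 0.564, -0.0]
wrist_force: [0.8, -0.3, 0.5]
finger_gap: 0.0002
grip_force: 0.0
```

Run:
```python
from h import *
print(pose())
T=avg("top",3);S=avg("side",3)
o=np.zeros((400,800,3),np.uint8)
o[:400,:400]=crop(T,"top",(310,180,80,80),5); o[:400,400:]=crop(S,"side",(260,140,80,80),5)
cv2.imwrite("pics/g1.png",o)
```

```text
(array([ 0.424 , -0.2619,  0.086 ]), Rotation.from_matrix(array([[ 0.3645,  0.9312, -0.    ],
                            [ 0.9312, -0.3645,  0.    ],
                            [ 0.    , -0.0001, -1.    ]])), {'clock': 5.65, 'joint_pos': array([-0.7145,  0.2426, -0.3683,  0.9599, -0.    ,  1.2294]), 'qvel': array([ 0.0002,  0.002 , -0.0002, -0.0008, -0.0004,  0.0003]), 'tau': array([  0.0008, -40.9741,  26.7976,   0.0014,  -0.0004,   0.0001]), 'tcp_pos': array([ 0.424 , -0.2619,  0.086 ]), 'orientation': array([-0.    ,  0.826 ,  0.5637, -0.    ]), 'wrist_force': array([ 0.7621, -0.328 ,  0.509 ]), 'ft_torque': array([-0.0362,  0.0168, -0.0216]), 'grip_force': 0.0, 'finger_gap': 0.00018597569271730914})
```

View pics/g1.png

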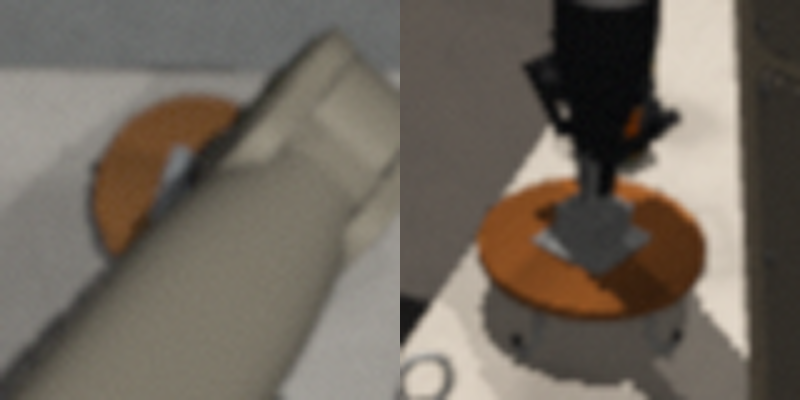

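The side view shows the fingers shut at about (597,185) in the crop, at or behind the tube's top, and the gap reads 0, so the grasp missed. I check where the TCP projects.

Run:
```python
from h import *
P,Q,s=pose()
for n,X in(("tcp",P),("tip",P-[0,0,.011]),("tubetop",[.424,-.262,.1]),("disc",[.424,-.262,.068])):
    print(n,[(c,(proj(c,X)[0]-o+.5)*5) for c,o in(("top",np.array([310,180])),("side",np.array([260,140])))])
S=avg("side",4)
o=crop(S,"side",(272,160,55,50),10,[(sq(.424,-.262,.1,.04,np.radians(-21.5)),(0,255,0)),(circ(.424,-.262,.068,.085),(0,255,0))])
cv2.imwrite("pics/g2.png",o)
```

```text
tcp [('top', array([200.7497, 196.401 ])), ('side', array([192.9082, 220.8647]))]
tip [('top', array([198.4123, 197.3963])), ('side', array([192.1899, 233.1182]))]
tubetop [('top', array([203.9053, 195.1359])), ('side', array([193.9012, 205.0213]))]
disc [('top', array([197.0735, 198.0435])), ('side', array([191.805 , 240.7669]))]
```

View pics/g2.png

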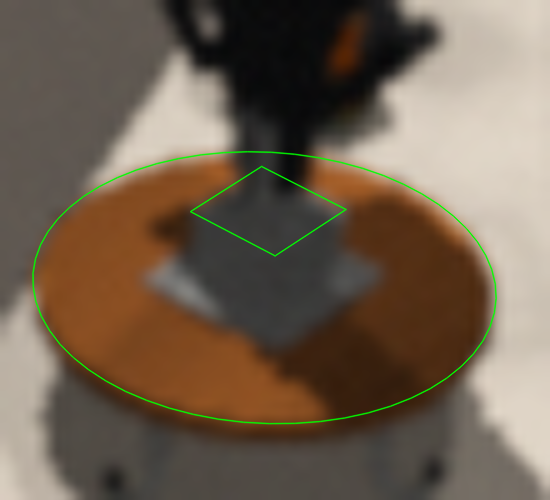

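The crown has not moved: its overlay still fits. The fingers shut without touching it, and they end at the tube's back edge. I raise the arm and compare the real fingertip position with the reported TCP.

Call:
drive_tool([
  [[0, 0, -0.25, 0, 0, 0], [0, 0, -0.25, 0, 0, 0], [0, 0, -0.25, 0, 0, 0], [0, 0, 0, 0, 0, 0], [0, 0, 0, 0, 0, 0]],
])

```text
clock: 6.78
tcp_pos: [0.4237, -0.2617, 0.1754]
orientation: [-0.0, 0.826, 0.564, -0.0]
wrist_force: [0.2, -0.6, -1.1]
finger_gap: 0.0
grip_force: 0.0
```

Run:
```python
from h import *
P,Q,s=pose();print(P,s["finger_gap"],s["wrist_force"])
S=avg("side",4);T=avg("top",3)
ax=[]
for k,col in((0,(0,0,255)),(1,(0,255,0)),(2,(255,0,0))): ax.append((np.array([P,P+Q.apply(np.eye(3)[k])*.03]),col))
ax.append((sq(.424,-.262,.1,.04,np.radians(-21.5)),(0,255,255)))
o=np.zeros((600,800,3),np.uint8)
o[:,:420]=np.clip(crop(S,"side",(272,140,42,60),10,ax).astype(int)*1.5,0,255)
o[:380,420:]=np.clip(crop(T,"top",(330,200,38,38),10,ax).astype(int)*1.5,0,255)
cv2.imwrite("pics/g3.png",o)
```

```text
[ 0.4237 -0.2617  0.1754] 7.555459696939432e-06 [ 0.1574 -0.5692 -1.1421]
```

View pics/g3.png

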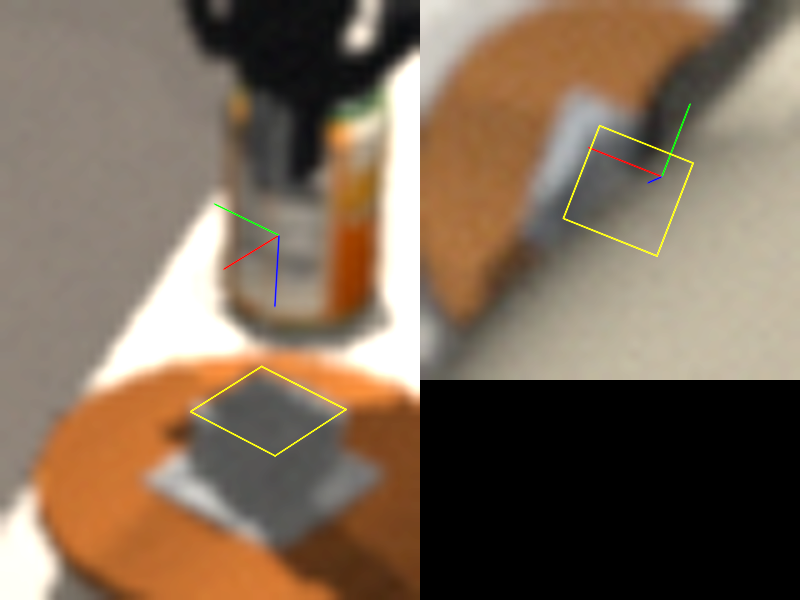

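The fingertips appear at about (285,190), roughly 70 crop px above where the tip should project (275,262), but the can's label behind them may hide part of them. Differencing against the first frame settles it without another picture.

Run:
```python
from h import *
P,Q,s=pose(); S=avg("side",4); f=np.load("f0.npz")["side"]
D=np.abs(S-f).max(2)
print("tcp px",proj("side",P)[0],"tip",proj("side",P-[0,0,.011])[0])
print("cols",list(range(292,312)))
for v in range(146,176): print(v,D[v,292:312].astype(int))
```

```text
tcp px [299.3508 162.9821] tip [299.1963 165.6142]
cols [292, 293, 294, 295, 296, 297, 298, 299, 300, 301, 302, 303, 304, 305, 306, 307, 308, 309, 310, 311]
146 [  7   4   7  38  80 122 162 176 162 144 148 160 177 185 180 153 124 147
 163 125]
147 [  8   7   5  17  74 137 168 180 170 155 140 155 172 182 184 162 139 128
  98  49]
148 [  8   7   7   2  47 115 160 177 184 180 165 153 142 156 173 160 119  71
  30   2]
149 [  8   8   6   3  21  58  93 129 155 178 180 161 140 138 133 102  54  12
   6  13]
150 [  7   8   5   5  29  42  37  56  85 123 138 131 114  90  56  25   3   6
  11  14]
151 [ 8  7  5 14 51 82 70 49 39 62 77 81 56 29  8  5 10 12 11 12]
152 [ 9  7  5  9 49 84 96 87 82 91 96 84 55 14  8 11 13 11 10 13]
153 [  7   7   6   6  28  52  69  80  94 121 136 128  76  18  10  11  11   9
  10  13]
154 [  7   9   7   3  21  33  38  50  70 104 118 112  67  14   8  11  10   8
  11  13]
155 [ 8 10  6  1 15 29 35 36 49 82 93 82 45  9  8 10  9  8 10 13]
156 [ 8  7  7  5  1 18 28 29 47 78 88 68 27  2 10  9  9  8 11 13]
157 [ 7  9  8  7  4  8 22 28 49 73 64 34  4  6 10 11  6  9 11 14]
158 
[... 483 characters left out ...]
  7  5  9  7  9  8  8 10 10  9  8 13 14]
166 [14 12  9  7  8  6  7  6  8  8  5  7  9 10  8  7  8  8 13 13]
167 [12 12  9  8  8  8  7  7  9  8  7  7  8  8  9  8  8 10 12 14]
168 [13 13  8  8  9  8  9  9 10  9  7  9  9  9  8  6  8  9 13 14]
169 [15 13 10  7  7  9  9  9 10  8 10  9  8  9  8  8  6  7 12 14]
170 [14 13 10  6  7  8  9  8  9 10 10  9  9  8  8  6  7  8 11 14]
171 [14 13 10  8  6  5  8  7  9  9  7  9  8  8  5  5  6  7 10 14]
172 [15 14 13 11  7  6  6  5  5  6  6  5  7  8  7  6  6  9 10 14]
173 [13 14 13 14 12  8  6  6  6  8  7  5  7  5  7  6 10 11 14 13]
174 [13 14 13 13 12 12 11  7  8  7  8  8  8  8  9 12 15 15 13 15]
175 [14 14 13 13 13 11  8 10 11 11 13 11 10 13 14 13 14 14 15 15]
```

The fingertips really end at pixel (300.7,158), against (299.2,165.6) expected. The true tip is therefore about 30 mm higher, or displaced sideways. Turning the tool about its axis tells the two apart.

Call:
drive_tool([
  [[0, 0, 0, 0, 0, -0.05], [0, 0, 0, 0, 0, -0.05], [0, 0, 0, 0, 0, -0.05], [0, 0, 0, 0, 0, -0.05], [0, 0, 0, 0, 0, -0.05], [0, 0, 0, 0, 0, -0.05], [0, 0, 0, 0, 0, -0.05], [0, 0, 0, 0, 0, -0.05], [0, 0, 0, 0, 0, 0]],
])

```text
clock: 8.45
tcp_pos: [0.424, -0.2619, 0.176]
orientation: [0.0, 0.338, 0.941, -0.0]
wrist_force: [-0.1, -1.3, 0.6]
finger_gap: 0.0003
grip_force: 0.0
```

Run:
```python
from h import *
P,Q,s=pose(); S=avg("side",4); f=np.load("f0.npz")["side"]
D=np.abs(S-f).max(2)
print(P,Q.as_matrix()[:,0],"tcp px",proj("side",P)[0],"tip",proj("side",P-[0,0,.011])[0])
for v in range(140,172): print(v,D[v,288:314].astype(int))
```

```text
[ 0.424  -0.2619  0.176 ] [-0.7719  0.6357 -0.0001] tcp px [299.3012 162.7832] tip [299.1468 165.4164]
140 [ 63  64  61  43  27   8  20  59  72  73  74  72  72  71  74  73  75  86
 136 170 145 129 150 184 170  97]
141 [ 70  68  69  56  30   6   8  36  66  76  73  75  70  72  70  72  82 128
 170 167 129 131 168 179 125  45]
142 [ 61  71  69  65  42  11   2  23  64  74  73  73  71  73  74  77 102 156
 186 177 150 158 183 149  63   7]
143 [ 34  61  73  71  65  38  12  24  64  73  70  71  79  89  93  90 106 139
 164 181 182 185 170  98  22   9]
144 [  7  34  62  70  73  64  45  46  69  82  86 101 115 124 134 136 139 129
 129 147 166 170 125  46   2  13]
145 [  6   5  35  61  70  71  70  68  79 103 137 156 151 156 157 162 172 163
 144 120 113 112  58   6  12  14]
146 [  8   6   7  33  63  70  70  73  84 124 162 176 157 147 151 158 177 172
 125  70  31  30   6  10  14  14]
147 [  9   8   5   7  35  63  71  70  88 137 171 180 171 155 141 156 168 135
  63  14   4   7  10  12  14  14]
148 [  8   8   7   5   7  36  62  64  79 123 164 180 182 181 161 147 125  68
  15   8  13  10  12  14  15  14
[... 1386 characters left out ...]
  7  8 13 13
 13 13]
164 [ 8  8 11 14 14 14 10  7  5  6  7  8  8  9  9  8  8  9  9  7  9 10 13 13
 14 14]
165 [ 9 13 13 13 14 12  8  6  5  7  7  6  7  8  7  9  9  9 10  9  6  9 14 14
 14 13]
166 [10 13 14 13 14 12  7  8  7  8  8  6  6  8  5  8  9  9  9  7  8  9 13 13
 14 14]
167 [13 14 14 14 12 12 10  8  8  7  6  7  8  8  8  8  9 10  9  7  7 10 13 14
 14 14]
168 [13 13 15 13 12 12  8  8 10  8  7  9 10  7  8  9  8 11  9  7  9 10 13 14
 13 16]
169 [14 14 14 13 14 13 10  6  7  9  9 10 10  8 10  9  9  7  7  8  6  8 14 15
 15 14]
170 [13 13 15 14 14 13 11  5  7  8  9 10  9  9 10 10  8  8  8  7  7  9 11 14
 14 14]
171 [13 14 14 14 13 13 10  7  7  5  9  6  8  8  7  8  7  7  6  6  7  7  9 13
 13 14]
```

Turning leaves the tip at the same pixel, so the offset lies along the tool axis or is fixed in the world. I open the jaws, with their closing line now across the forearm, so the top camera can see one finger.

Call:
drive_tool([
  [[0, 0, 0, 0, 0, 0], [0, 0, 0, 0, 0, 0], [0, 0, 0, 0, 0, 0], [0, 0, 0, 0, 0, 0], [0, 0, 0, 0, 0, 0]],
], jaw=1)

```text
clock: 9.28
tcp_pos: [0.424, -0.2619, 0.176]
orientation: [0.0, 0.337, 0.942, -0.0]
wrist_force: [-0.1, 0.7, 1.1]
finger_gap: 0.0855
grip_force: 0.0
```

Run:
```python
from h import *
P,Q,s=pose(); S=avg("side",4); T=avg("top",4); f=np.load("f0.npz")
ax=[]
for z in(-.011,.019):
  for sg in(-1,1):
    b=P+[0,0,z+.01]; ax.append((np.array([b+Q.apply([-.011,sg*.0425,0]),b+Q.apply([.011,sg*.0425,0]),b+Q.apply([.011,sg*.057,0]),b+Q.apply([-.011,sg*.057,0]),b+Q.apply([-.011,sg*.0425,0])]),(0,255,0) if z>0 else (0,0,255)))
o=np.zeros((600,800,3),np.uint8)
o[:500,:400]=np.clip(crop(S,"side",(280,125,40,50),10,ax).astype(int)*1.5,0,255)
o[:500,400:]=np.clip(crop(T,"top",(325,180,40,50),10,ax).astype(int)*1.5,0,255)
cv2.imwrite("pics/g4.png",o)
```

```text
(no output)
```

View pics/g4.png

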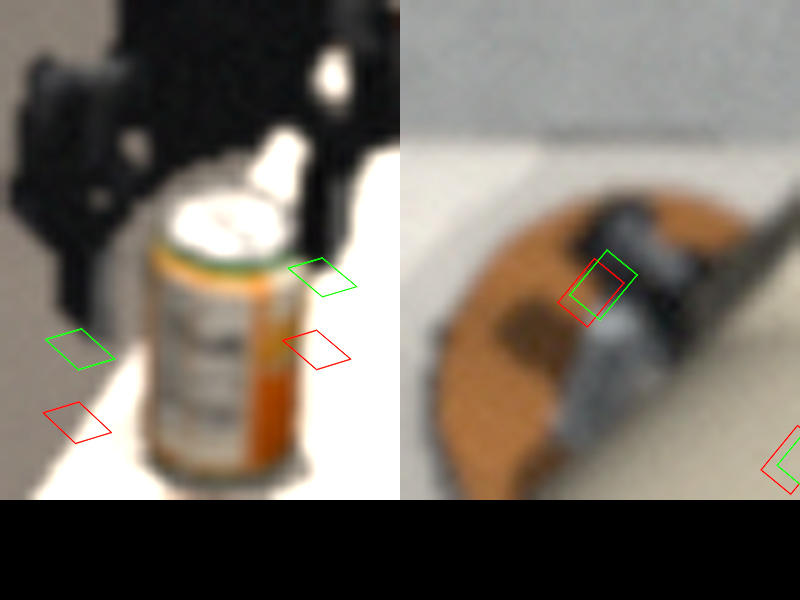

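Side and top both fit fingers sitting higher than stated (the real tips are at about (95,330) and (325,270), on or above the green marks), with no sideways offset. So the true fingertips are about 40 mm above nominal once footprint geometry is counted. I go down to a lower TCP with the force watched, first turning back.

Call:
drive_tool([
  [[0, 0, 0, 0, 0, 0.05], [0, 0, 0, 0, 0, 0.05], [0, 0, 0, 0, 0, 0.05], [0, 0, 0, 0, 0, 0.05], [0, 0, 0.1, 0, 0, 0.05], [0, 0, 0.2, 0, 0, 0.05], [0, 0, 0.2, 0, 0, 0.05], [0, 0, 0.2, 0, 0, 0.05], [0, 0, 0.2, 0, 0, 0], [0, 0, 0.1, 0, 0, 0], [0, 0, 0, 0, 0, 0]],
])

```text
clock: 11.05
tcp_pos: [0.4235, -0.2615, 0.0554]
orientation: [-0.001, 0.826, 0.564, -0.0]
wrist_force: [0.1, -0.5, -0.3]
finger_gap: 0.0854
grip_force: 0.0
```

Call:
drive_tool([
  [[0, 0, 0.03, 0, 0, 0], [0, 0, 0.03, 0, 0, 0], [0, 0, 0, 0, 0, 0]],
])

```text
clock: 11.42
tcp_pos: [0.4241, -0.262, 0.049]
orientation: [0.0, 0.826, 0.564, 0.0]
wrist_force: [-0.4, 0.1, 0.6]
finger_gap: 0.0856
grip_force: 0.0
```

Call:
drive_tool([
  [[0, 0, 0.025, 0, 0, 0], [0, 0, 0.02, 0, 0, 0], [0, 0, 0, 0, 0, 0]],
])

```text
clock: 11.8
tcp_pos: [0.4238, -0.2618, 0.0432]
orientation: [-0.0, 0.826, 0.564, -0.0]
wrist_force: [-0.5, -0.3, -0.2]
finger_gap: 0.0855
grip_force: 0.0
```

Run:
```python
from h import *
P,Q,s=pose(); print(P,s["wrist_force"],s["clock"])
S=avg("side",3); f=np.load("f0.npz")["side"]; D=np.abs(S-f).max(2)
print([round(x,1) for x in proj("side",P)[0]], "tube corners",proj("side",sq(.424,-.262,.1,.04,np.radians(-21.5))).round(1).tolist())
for v in range(168,196): print(v,D[v,282:318].astype(int).tolist())
```

```text
[ 0.4238 -0.2618  0.0432] [-0.5393 -0.2587 -0.2181] 11.8
[np.float64(297.6), np.float64(193.1)] tube corners [[290.5, 180.6], [299.0, 185.0], [306.0, 180.4], [297.6, 176.1], [290.5, 180.6]]
168 [49, 61, 70, 74, 80, 112, 156, 177, 170, 161, 152, 126, 87, 72, 77, 79, 81, 81, 78, 80, 83, 85, 86, 79, 76, 72, 60, 68, 126, 150, 140, 121, 129, 133, 86, 2]
169 [12, 18, 39, 66, 95, 149, 184, 188, 172, 138, 106, 99, 93, 67, 77, 85, 85, 89, 87, 87, 90, 91, 91, 80, 73, 66, 54, 61, 129, 176, 180, 168, 163, 155, 116, 10]
170 [6, 5, 8, 49, 125, 174, 188, 189, 157, 83, 33, 37, 57, 52, 66, 76, 84, 89, 92, 92, 92, 94, 91, 79, 68, 59, 49, 61, 112, 166, 186, 184, 174, 168, 129, 14]
171 [7, 5, 1, 68, 153, 186, 193, 188, 164, 89, 20, 2, 8, 26, 42, 59, 70, 79, 84, 86, 86, 86, 79, 72, 54, 48, 55, 69, 98, 155, 191, 189, 182, 176, 137, 14]
172 [7, 8, 1, 64, 138, 177, 187, 193, 178, 118, 31, 8, 8, 1, 15, 31, 45, 53, 57, 60, 58, 60, 56, 40, 21, 29, 67, 86, 105, 155, 191, 192, 186, 182, 138, 13]
173 [8, 9, 4, 41, 117, 164, 180, 190, 182, 118, 30, 9, 13, 10, 6, 2, 17, 35, 41, 46, 48, 49, 39, 15, 4, 41, 93, 128, 1
[... 2694 characters left out ...]
7, 64, 80, 91, 82, 61, 41, 23, 46, 80, 92, 82, 62, 62, 78, 94, 106, 104, 85, 71, 70, 68, 67, 68, 67, 61]
192 [15, 14, 14, 11, 14, 13, 12, 12, 12, 10, 12, 24, 52, 72, 87, 87, 73, 57, 72, 91, 82, 65, 63, 81, 94, 98, 97, 96, 88, 82, 75, 69, 68, 68, 67, 67]
193 [14, 13, 13, 13, 12, 12, 14, 11, 14, 14, 13, 14, 18, 43, 71, 80, 78, 76, 73, 69, 72, 78, 88, 96, 96, 97, 95, 93, 93, 90, 81, 73, 69, 67, 67, 65]
194 [13, 13, 13, 11, 12, 15, 13, 13, 14, 13, 14, 13, 16, 25, 52, 77, 72, 69, 79, 77, 85, 94, 96, 98, 97, 94, 92, 91, 90, 85, 76, 71, 66, 65, 65, 64]
195 [14, 11, 12, 12, 13, 13, 13, 13, 13, 14, 14, 13, 14, 17, 29, 60, 79, 79, 87, 93, 97, 99, 98, 97, 94, 91, 91, 91, 91, 85, 75, 65, 64, 63, 61, 57]
```

The fingers now straddle the tube, with no contact force. I close them.

Call:
drive_tool([
  [[0, 0, 0, 0, 0, 0], [0, 0, 0, 0, 0, 0], [0, 0, 0, 0, 0, 0], [0, 0, 0, 0, 0, 0], [0, 0, 0, 0, 0, 0]],
], jaw=-1, grip_force=60)

```text
clock: 12.58
tcp_pos: [0.4248, -0.2628, 0.0459]
orientation: [0.002, 0.826, 0.563, 0.0]
wrist_force: [-3.0, 2.1, 17.7]
finger_gap: 0.0396
grip_force: 76.4
```

Gripped at 39.6 mm, which matches the tube. Lift.

Call:
drive_tool([
  [[0, 0, -0.06, 0, 0, 0], [0, 0, -0.12, 0, 0, 0], [0, 0, -0.25, 0, 0, 0], [0, 0, -0.3, 0, 0, 0], [0, 0, -0.3, 0, 0, 0], [0, 0, -0.3, 0, 0, 0], [0, 0, -0.3, 0, 0, 0], [0, 0, -0.3, 0, 0, 0], [0, 0, -0.3, 0, 0, 0], [0, 0, -0.25, 0, 0, 0], [0, 0, -0.1, 0, 0, 0], [0, 0, 0, 0, 0, 0]],
])

```text
clock: 14.08
tcp_pos: [0.4241, -0.262, 0.3531]
orientation: [0.0, 0.826, 0.564, 0.0]
wrist_force: [-0.6, 0.2, -4.8]
finger_gap: 0.0393
grip_force: 75.9
```

Run:
```python
from h import *
P,Q,s=pose(); print(P,s["joint_pos"],s["finger_gap"],s["wrist_force"])
todo([P[0]+.0095,P[1]+.563,P[2]],down(104.5),16)
```

```text
[ 0.4241 -0.262   0.3531] [-0.7145  0.1637  0.1978  1.6044 -0.      1.2293] 0.03927266725658496 [-0.5903  0.2428 -4.7982]
t 14.07 shift total [ 4.3979 -1.6361 -0.0016] per row [ 0.2749 -0.1023 -0.0001]
turn total [ 0.0001  0.0001 -0.1993] rows>= 3.4164568300297176
```

Call:
drive_tool([
  [[0.137, -0.051, 0, 0, 0, 0], [0.275, -0.102, 0, 0, 0, 0], [0.275, -0.102, 0, 0, 0, 0], [0.275, -0.102, 0, 0, 0, 0], [0.275, -0.102, 0, 0, 0, 0], [0.275, -0.102, 0, 0, 0, 0], [0.275, -0.102, 0, 0, 0, 0], [0.275, -0.102, 0, 0, 0, 0], [0.275, -0.102, 0, 0, 0, 0], [0.275, -0.102, 0, 0, 0, 0], [0.275, -0.102, 0, 0, 0, 0], [0.275, -0.102, 0, 0, 0, 0], [0.275, -0.102, 0, 0, 0, 0], [0.275, -0.102, 0, 0, 0, 0], [0.275, -0.102, 0, 0, 0, 0], [0.275, -0.102, 0, 0, 0, 0], [0.138, -0.051, 0, 0, 0, 0]],
])

```text
clock: 16.2
tcp_pos: [0.4325, 0.3028, 0.3514]
orientation: [-0.0, 0.825, 0.565, -0.001]
wrist_force: [0.3, -0.7, -4.3]
finger_gap: 0.0395
grip_force: 75.9
```

Call:
drive_tool([
  [[0, 0, 0, 0, 0, -0.04], [0, 0, 0, 0, 0, -0.04], [0, 0, 0, 0, 0, -0.04], [0, 0, 0, 0, 0, -0.04], [0, 0, 0, 0, 0, -0.04], [0, 0, 0, 0, 0, 0], [0, 0, 0, 0, 0, 0]],
])

```text
clock: 17.08
tcp_pos: [0.4337, 0.301, 0.3526]
orientation: [-0.0, 0.612, 0.791, -0.0]
wrist_force: [0.6, -0.2, -4.5]
finger_gap: 0.0391
grip_force: 75.8
```

Run:
```python
from fit import *
P,Q,s=pose(); print(P,Q.as_matrix()[:,0],s["joint_pos"],s["finger_gap"],s["clock"])
todo([.4335,.301,P[2]],down(104.5))
T=avg("top",4);S=avg("side",4);np.savez("f1.npz",top=T,side=S)
RB={"top":gaussian_filter(T[...,0]-T[...,2],.6),"side":gaussian_filter(S[...,0]-S[...,2],.6)}
z=P[2]-.0459+.068
def arc(c,p,z,r): 
    L=circ(p[0],p[1],z,r,120); q=proj(c,L); return map_coordinates(RB[c],[q[:,1],q[:,0]],order=1,mode="nearest")
for c in("top","side"):
    f=lambda p:-np.median(np.clip(arc(c,p,z,.082)-arc(c,p,z,.088),-5,60))-np.clip(arc(c,p,z,.082)-arc(c,p,z,.088),-5,60).mean()
    r=fit(f,(P[0],P[1]),np.array([.005,.005])); print(c,r.x,r.fun)
L=[(circ(P[0],P[1],z,.085),(0,255,0)),(sq(.4335,.301,.262,.02,np.radians(14.5)),(0,255,255)),(sq(P[0],P[1],z+.032,.04,np.radians(14.5)),(0,0,255))]
o=np.zeros((400,800,3),np.uint8); o[:,:400]=crop(S,"side",(185,210,80,80),5,L); o[:,400:]=crop(T,"top",(160,160,80,80),5,L); cv2.imwrite("pics/p1.png",o)
```

```text
[0.4337 0.301  0.3526] [-0.2504  0.9681 -0.0003] [ 0.4546  0.2254  0.2735  1.6197 -0.0002  1.7723] 0.03912414334980085 17.075
t 17.07 shift total [ 0.0006 -0.0019  0.    ] per row [ 0.0006 -0.0019  0.    ]
turn total [-0.0003  0.0001 -0.    ] rows>= 0.004652702001605843
top [0.434  0.2975] -28.19152825342578
side [0.4321 0.3022] -94.73287818311557
```

Crown is over the post: the side fit, corrected for its rim bias, is within 1 mm of the stand axis. Lower to just above the post top.

Call:
drive_tool([
  [[0, 0, 0.1, 0, 0, 0], [0, 0, 0.2, 0, 0, 0], [0, 0, 0.2, 0, 0, 0], [0, 0, 0.15, 0, 0, 0], [0, 0, 0.1, 0, 0, 0], [0, 0, 0, 0, 0, 0]],
])

```text
clock: 18.23
tcp_pos: [0.4334, 0.3008, 0.2618]
orientation: [-0.0, 0.611, 0.791, -0.001]
wrist_force: [0.1, 0.2, -4.3]
finger_gap: 0.0393
grip_force: 75.9
```

Call:
drive_tool([
  [[0, 0, 0.03, 0, 0, 0], [0, 0, 0.03, 0, 0, 0], [0, 0, 0.03, 0, 0, 0], [0, 0, 0.03, 0, 0, 0], [0, 0, 0, 0, 0, 0]],
])

```text
clock: 18.85
tcp_pos: [0.4339, 0.3011, 0.2482]
orientation: [-0.0, 0.611, 0.791, -0.0]
wrist_force: [-0.1, -0.4, -4.5]
finger_gap: 0.0395
grip_force: 75.9
```

Call:
drive_tool([
  [[0, 0, 0.03, 0, 0, 0], [0, 0, 0.03, 0, 0, 0], [0, 0, 0, 0, 0, 0]],
])

```text
clock: 19.23
tcp_pos: [0.434, 0.3013, 0.241]
orientation: [-0.0, 0.611, 0.791, -0.0]
wrist_force: [-0.4, 0.6, -4.6]
finger_gap: 0.039
grip_force: 75.9
```

Call:
drive_tool([
  [[0, 0, 0.03, 0, 0, 0], [0, 0, 0.03, 0, 0, 0], [0, 0, 0, 0, 0, 0]],
])

```text
clock: 19.6
tcp_pos: [0.4341, 0.3019, 0.2339]
orientation: [-0.0, 0.611, 0.791, 0.0]
wrist_force: [-0.3, 5.1, -4.5]
finger_gap: 0.0391
grip_force: 75.9
```

Inside the square section now, with a 5 N push toward +y. I shift about 1 mm that way (tool +x) and continue.

Call:
drive_tool([
  [[0.01, 0, 0, 0, 0, 0], [0, 0, 0.03, 0, 0, 0], [0, 0, 0.03, 0, 0, 0], [0, 0, 0, 0, 0, 0]],
])

```text
clock: 20.1
tcp_pos: [0.4335, 0.3019, 0.2263]
orientation: [-0.0, 0.611, 0.791, -0.001]
wrist_force: [-0.0, 1.0, -5.4]
finger_gap: 0.0393
grip_force: 75.9
```

Call:
drive_tool([
  [[0.003, 0, 0, 0, 0, 0], [0, 0, 0.03, 0, 0, 0], [0, 0, 0.025, 0, 0, 0], [0, 0, 0, 0, 0, 0]],
])

```text
clock: 20.6
tcp_pos: [0.4335, 0.3025, 0.2199]
orientation: [-0.0, 0.611, 0.791, -0.0]
wrist_force: [-0.9, -0.3, -3.6]
finger_gap: 0.0388
grip_force: 76.0
```

Call:
drive_tool([
  [[0, 0, 0.02, 0, 0, 0], [0, 0, 0.02, 0, 0, 0], [0, 0, 0, 0, 0, 0]],
])

```text
clock: 20.98
tcp_pos: [0.4335, 0.3026, 0.2153]
orientation: [-0.0, 0.611, 0.791, -0.0]
wrist_force: [-0.1, -0.0, -5.0]
finger_gap: 0.0392
grip_force: 76.0
```

Call:
drive_tool([
  [[0, 0, 0.012, 0, 0, 0], [0, 0, 0.012, 0, 0, 0], [0, 0, 0, 0, 0, 0]],
])

```text
clock: 21.35
tcp_pos: [0.4338, 0.3028, 0.2142]
orientation: [0.0, 0.611, 0.791, 0.001]
wrist_force: [-3.2, -0.7, 5.2]
finger_gap: 0.0392
grip_force: 77.7
```

Seated: contact at TCP z = 0.214, as predicted. Release and rise.

Call:
drive_tool([
  [[0, 0, 0, 0, 0, 0], [0, 0, 0, 0, 0, 0], [0, 0, 0, 0, 0, 0], [0, 0, 0, 0, 0, 0]],
], jaw=1)

```text
clock: 21.85
tcp_pos: [0.4338, 0.3027, 0.2126]
orientation: [0.0, 0.611, 0.791, -0.0]
wrist_force: [0.0, -0.3, 0.2]
finger_gap: 0.0855
grip_force: 0.0
```

Call:
drive_tool([
  [[0, 0, -0.1, 0, 0, 0], [0, 0, -0.25, 0, 0, 0], [0, 0, -0.3, 0, 0, 0], [0, 0, -0.3, 0, 0, 0], [0, 0, 0, 0, 0, 0]],
])

```text
clock: 22.48
tcp_pos: [0.435, 0.3033, 0.3306]
orientation: [0.001, 0.611, 0.791, 0.003]
wrist_force: [-0.3, 0.7, -0.4]
finger_gap: 0.085
grip_force: 0.0
```

Run:
```python
from h import *
todo([.4435,-.1,.35])
for l in open("log.txt"):
    q,p,r=eval(l); R=Ro.from_quat(r).as_matrix(); q=np.array(q); a=q[0]
    rad=p[0]*np.cos(a)+p[1]*np.sin(a); lat=-p[0]*np.sin(a)+p[1]*np.cos(a)
    print(q,"rad",round(rad,4),"lat",round(lat,4),"z",round(p[2],4))
```

```text
t 22.48 shift total [-3.2698 -0.7795 -0.171 ] per row [-3.2698 -0.7795 -0.171 ]
[-1.2456  0.3132  0.0461  1.3036 -0.      1.4312] rad 0.5695 lat 0.08 z 0.2108
[-0.7215  0.1258 -0.193   1.2518 -0.      1.2314] rad 0.4714 lat 0.08 z 0.2109
[-0.7145  0.1637  0.1978  1.6044 -0.      1.2293] rad 0.4921 lat 0.08 z 0.3531
[ 0.4546  0.2254  0.2735  1.6197 -0.0002  1.7723] rad 0.5218 lat 0.0799 z 0.3526
[ 0.4575  0.2163  0.2079  1.5558 -0.0001  1.773 ] rad 0.5243 lat 0.08 z 0.3306
```

```bash
cat > arm.py <<'E'
from h import *
from scipy.optimize import least_squares
data=[]
for l in open("log.txt"):
    q,p,r=eval(l); data.append((np.array(q),np.array(p)))
data.append((np.array([-.7145,.2426,-.3683,.9599,0,1.2294]),np.array([.424,-.2619,.086])))
def fk(x,q2,q3): c,h,A,al,B,be=x; return c+A*np.sin(q2+al)+B*np.sin(q2-q3+be), h+A*np.cos(q2+al)+B*np.cos(q2-q3+be)
def res(x):
    o=[]
    for q,p in data:
        rad=p[0]*np.cos(q[0])+p[1]*np.sin(q[0]); a,b=fk(x,q[1],q[2]); o+=[a-rad,b-p[2]]
    return np.array(o)
best=None
for k in range(60):
    rng=np.random.default_rng(k); r=least_squares(res,[rng.uniform(-.1,.2),rng.uniform(-.1,.3),rng.uniform(.2,.5),rng.uniform(-.5,.5),rng.uniform(.2,.5),rng.uniform(.5,2.5)])
    if best is None or r.cost<best.cost: best=r
if __name__=="__main__": print(best.x,np.abs(best.fun).max()); print(np.linalg.svd(best.jac)[1])
E
python3 arm.py
```

```text
[ 0.0003 -0.227   0.5189  0.0001  0.4134  1.4393] 0.00226530627361321
[3.7365 3.5254 0.4308 0.2253 0.1024 0.0662]
```

The arm is now roughly modelled (links 0.52 and 0.41 m). A forward horizontal tool would bring the wrist too close to the base, so the tool must come in sideways via joint 5. I travel toward the masher and make a test tilt to get the wrist geometry and the fingertip offset.

Call:
drive_tool([
  [[-0.2, -0.045, 0, 0, 0, 0], [-0.3, -0.045, 0, 0, 0, 0], [-0.3, -0.045, 0, 0, 0, 0], [-0.3, -0.045, 0, 0, 0, 0], [-0.3, -0.045, 0, 0, 0, 0], [-0.3, -0.045, 0, 0, 0, 0], [-0.3, -0.045, 0, 0, 0, 0], [-0.3, -0.045, 0, 0, 0, 0], [-0.3, -0.045, 0, 0, 0, 0], [-0.3, -0.045, 0, 0, 0, 0], [0, 0, 0, 0, 0, 0.048], [0, 0, 0, 0, 0, 0.048], [0, 0, 0, 0, 0, 0.048], [0, 0, 0, 0, 0, 0.048], [0, 0, 0, 0, 0.055, 0], [0, 0, 0, 0, 0.055, 0], [0, 0, 0, 0, 0.055, 0], [0, 0, 0, 0, 0.055, 0], [0, 0, 0, 0, 0, 0]],
])

```text
clock: 24.85
tcp_pos: [0.4684, -0.0496, 0.3243]
orientation: [-0.197, 0.772, 0.537, 0.277]
wrist_force: [-0.5, -0.4, -0.3]
finger_gap: 0.0854
grip_force: 0.0
```

Run:
```python
from h import *
P,Q,s=pose(); print(P,Q.as_matrix(),s["joint_pos"],s["clock"]); todo(P)
T=avg("top",3);S=avg("side",3);np.savez("f2.npz",top=T,side=S)
f=np.load("f0.npz")
# expected tip px for nominal, tool-fixed -40mm, world +40mm
for n,X in(("nom",P+Q.apply([0,0,.011])),("toolfix",P+Q.apply([0,0,-.029])),("world",P+Q.apply([0,0,.011])+[0,0,.04])): print(n,proj("side",X)[0].round(1),proj("top",X)[0].round(1))
o=np.zeros((400,800,3),np.uint8)
L=[(np.array([P+Q.apply([0,-.05,d]),P+Q.apply([0,.05,d])]),c) for d,c in((.011,(0,0,255)),(-.029,(0,255,0)))]+[(np.array([P+Q.apply([0,-.05,.011])+[0,0,.04],P+Q.apply([0,.05,.011])+[0,0,.04]]),(255,0,0))]
u=proj("side",P)[0].astype(int)-40;v=proj("top",P)[0].astype(int)-40
o[:,:400]=crop(S,"side",(u[0],u[1],80,80),5,L);o[:,400:]=crop(T,"top",(v[0],v[1],80,80),5,L)
cv2.imwrite("pics/t1.png",o)
```

```text
[ 0.4684 -0.0496  0.3243] [[ 0.2698  0.9384  0.2161]
 [ 0.7209 -0.3456  0.6007]
 [ 0.6384 -0.0063 -0.7697]] [-0.7177  0.1726 -0.0554  1.6359  0.6368  1.1111] 24.85
t 24.85 shift total [0. 0. 0.] per row [0. 0. 0.]
nom [263.4 156.7] [297.9 200. ]
toolfix [269.2 144.4] [305.4 201.5]
world [263.4 145. ] [298.5 198.6]
```

View pics/t1.png

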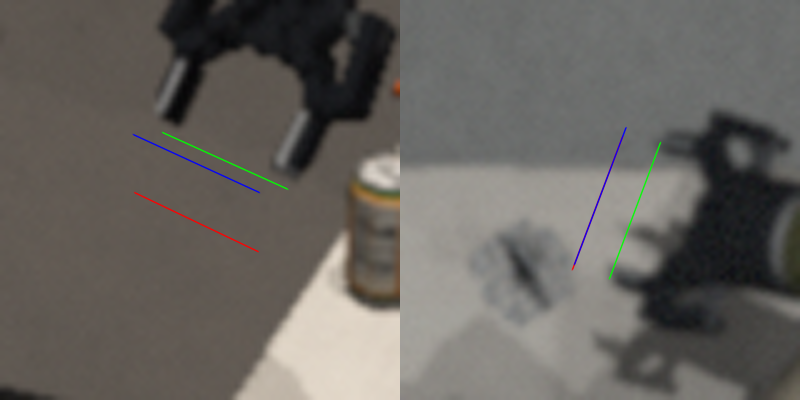

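Red is the nominal tip line and green is a tool-fixed 40 mm shortfall. The real fingertips, at (165,122)–(285,170) in the side view and (615–660,140–280) in the top view, match green. The offset is therefore along the tool axis: the real grasp point is about 41 mm behind the reported TCP. The tilt also yields the wrist geometry (a = 0.142, b = 0.3205), so I can run IK for the hanging options.

```bash
cat > ik.py <<'E'
from h import *
from scipy.optimize import least_squares
lo=np.array([-2.76,-.86,-1.03,-2.2,-1.47,-3.14]);hi=np.array([2.76,1.69,1.26,2.34,1.5,3.14])
def fk(q):
    A,B,be,hs,a,b,d=.5189,.4134,1.4393,.2355,.142,.3205,.08
    c,s=np.cos(q[0]),np.sin(q[0]); f=np.array([c,s,0]);l=np.array([-s,c,0]);u=np.array([0,0,1.])
    W=f*(A*np.sin(q[1])+B*np.sin(q[1]-q[2]+be))+u*(hs+A*np.cos(q[1])+B*np.cos(q[1]-q[2]+be))+l*d
    th=q[1]-q[2]+q[3]; p=f*np.cos(th)-u*np.sin(th); x0=-f*np.sin(th)-u*np.cos(th)
    z=p*np.cos(q[4])+l*np.sin(q[4]); y0=np.cross(z,x0)
    R=np.c_[x0,y0,z]@Ro.from_euler("z",q[5]).as_matrix()
    return W+a*p+b*z,R,(W,W+a*p)
def ik(P,R,q0=None):
    best=None; Rm=R.as_matrix(); rng=np.random.default_rng(0); sd=[np.array([-.5,.2,-.2,1.7,.7,1.2]),np.array([0,.3,-.2,1.8,1.,1.2]),np.array([.5,.3,-.2,1.8,-1.,1.2])]+[rng.uniform(lo,hi) for _ in range(6)]
    for x in ([q0] if q0 is not None else sd):
        r=least_squares(lambda q:np.r_[(fk(q)[0]-P)*5,(fk(q)[1]-Rm).ravel()],x,bounds=(lo,hi))
        if best is None or r.cost<best.cost: best=r
    return best
OFF=.041
E
python3 - <<'E'
from ik import *
P,Q,s=pose(); a,b,_=fk(s["joint_pos"]); print(a-P,np.abs(b-Q.as_matrix()).max())
M=np.array([.4435,.006,.088]); S0=np.array([.4335,.301+.001,0])
def try_(G,H,t):
    o=[]
    for fl in(False,True):
        R=head(H,t,fl); r=ik(G+R.apply([0,0,OFF]),R); o.append((r.cost,r.x,fk(r.x)[2][0][2]))
    o=min(o,key=lambda v:v[0]); return o
for t in(15,30,45):
    for H in(31,211,-59,121,60,70,80,90): 
        o=try_(M,H,t); print("M",t,H,"cost %.5f"%o[0],o[1] if o[0]<1e-4 else "")
    for k in range(4):
        dr=14.5+90*k; G=S0+[.069*np.cos(np.radians(dr)),.069*np.sin(np.radians(dr)),.174-.149+.088]
        for dH in(180,90,-90):
            o=try_(G,dr+dH,t)
            if o[0]<1e-4: print(" hook",k,t,"rad" if dH==180 else "tan",(dr+dH)%360,"cost %.5f"%o[0],o[1])
E
```

```text
[-0.0003  0.0001 -0.    ] 2.220446049250313e-16
M 15 31 cost 0.02135 
M 15 211 cost 0.00000 [ 0.0955  1.1803  0.4521  2.1248 -0.4293 -0.123 ]
M 15 -59 cost 0.00000 [ 0.4536  0.4738 -0.9918 -0.21   -1.2951  1.2441]
M 15 121 cost 0.00000 [-0.4976  1.0667  0.179   1.9525  0.5122 -2.9904]
M 15 60 cost 0.00000 [-0.8462  0.6895 -0.6326  1.1178  1.1582  0.6589]
M 15 70 cost 0.00000 [-0.8016  0.7743 -0.4762  1.3412  1.0526  0.4892]
M 15 80 cost 0.00000 [-0.7496  0.8429 -0.334   1.507   0.9451  0.38  ]
M 15 90 cost 0.00000 [-0.6925  0.9035 -0.1994  1.6414  0.8382  0.3024]
 hook 0 15 tan 104.5 cost 0.00000 [-0.039   0.8375 -0.1087  1.446   1.1811  0.7107]
 hook 0 15 tan 284.5 cost 0.00000 [ 0.8197  1.1732  0.5705  2.0759 -0.9527  2.7552]
 hook 1 15 rad 284.5 cost 0.00000 [ 0.9542  1.1838  0.5705  2.1346 -0.8302  2.8441]
 hook 2 15 tan 284.5 cost 0.00000 [ 0.9409  1.0049  0.1516  1.8889 -0.8425 -0.3052]
 hook 2 15 tan 104.5 cost 0.00000 [-0.1313  0.7136 -0.4743  1.3332  1.1094  0.5692]
 hook 3 15 rad 104.5 cost 0.00000 [-0.2052  0.8279 -0.2185  1.5507  1.0477  0.4832]
M 30 31 cost 0.02069 
M 30
[... 1804 characters left out ...]
49 -0.2603  0.98    0.7716  1.3373]
 hook 0 45 tan 284.5 cost 0.00000 [ 0.7298  0.7641  0.2077  1.4445 -0.6793  2.2016]
 hook 1 45 rad 284.5 cost 0.00000 [ 0.8713  0.7699  0.2025  1.5287 -0.6141  2.3591]
 hook 1 45 tan 194.5 cost 0.00000 [ 0.4943  0.9882  0.5911  1.9445  0.1697 -2.9694]
 hook 1 45 tan 14.5 cost 0.00000 [ 0.7509  0.0894 -0.9869 -0.2264 -0.3444  0.3669]
 hook 2 45 tan 284.5 cost 0.00000 [ 0.8427  0.5973 -0.1237  1.3573 -0.6282 -0.813 ]
 hook 2 45 tan 104.5 cost 0.00000 [ 0.032   0.29   -0.5968  0.8998  0.7614  1.2631]
 hook 3 45 rad 104.5 cost 0.00000 [-0.0725  0.4336 -0.3796  1.0672  0.7341 -2.0163]
 hook 3 45 tan 194.5 cost 0.00000 [0.3032 0.9112 0.4281 1.8725 0.0354 0.0354]
```

FK matches to 0.3 mm. Gripping along masher −x (heading 121°) and hanging on hook3 radially (heading 104.5°), both at the same tilt, is feasible without regrasping. First I pin down the masher's position better: the two cameras differed by 8 mm in x.

Run:
```python
from fit import *
f=np.load("f0.npz"); T=f["top"].mean(2)
w=T[198:232,266:302]; bg=np.median(np.r_[w[0],w[-1],w[:,0],w[:,-1]]); yy,xx=np.mgrid[198:232,266:302]
D=gaussian_filter(bg-w,.7)
for th in(8,12,16):
    m=(D>th).astype(np.uint8); n,l,st,ce=cv2.connectedComponentsWithStats(m); k=1+st[1:,4].argmax(); h=cv2.convexHull(np.argwhere(l==k)[:,::-1].astype(np.float32))
    M=cv2.moments(h); c=(M["m10"]/M["m00"]+266,M["m01"]/M["m00"]+198); print("foot",th,st[k],c,ray("top",c,.004))
dm=np.clip(D-35,0,None); c=((dm*xx).sum()/dm.sum(),(dm*yy).sum()/dm.sum()); cov=np.cov(np.c_[xx.ravel(),yy.ravel()].T,aweights=dm.ravel()); ev,V=np.linalg.eigh(cov)
a=ray("top",np.array(c)-3*V[:,1],.12);b=ray("top",np.array(c)+3*V[:,1],.12); print("dark",c,ray("top",c,.12),"line yaw",np.degrees(np.arctan2(*(b-a)[[1,0]]))%180,ev**.5)
# eye ring + handle in side: fit with 5 dof free (x,y) for fixed yaw, ring semi axes
S=gaussian_filter(f["side"].mean(2),.5)
def model(p,yaw):
    u=np.array([-np.sin(yaw),np.cos(yaw),0]);o=np.array([p[0],p[1],0]);a=np.linspace(0,2*np.pi,60)
    e=o+np.outer(.0158*np.cos(a),u)+np.c_[0*a,0*a,.1325+.0195*np.sin(a)]
    h=o+np.c_[0*a,0*a,np.linspace(.066,.11,60)]
    return e,h
sm=lambda L:map_coordinates(S,proj("side",L)[:,::-1].T,order=1).mean()
for yaw in np.radians([20,31,42]):
    r=fit(lambda p:sum(sm(L) for L in model(p,yaw))-0*1,(.4445,.006),np.array([.004,.004])); print("side",np.degrees(yaw),r.x,r.fun)
# side handle black blob
m=((f["side"].max(2)<60)).astype(np.uint8); m[:215]=0;m[240:]=0;m[:,:250]=0;m[:,280:]=0
n,l,st,ce=cv2.connectedComponentsWithStats(m); k=1+st[1:,4].argmax(); print("blob",st[k],ce[k],ray("side",ce[k],.088))
```

```text
foot 8 [  6   5  30  29 522] (287.5599764220454, 217.08045977011494) [ 0.4351 -0.0139  0.004 ]
foot 12 [  6   6  30  28 449] (287.7390350877193, 217.43984962406014) [ 0.4336 -0.0147  0.004 ]
foot 16 [  7   6  22  21 296] (283.5824858757062, 213.84011299435028) [0.4487 0.003  0.004 ]
dark (np.float64(283.5839665447296), np.float64(213.17919129506902)) [0.4414 0.0043 0.12  ] line yaw 25.88929151383931 [1.6229 3.4926]
side 20.0 [0.4449 0.0152] 133.42677022764292
side 31.0 [0.4455 0.0153] 132.77069610987635
side 42.0 [0.4484 0.0165] 129.7915443943271
blob [262 221   6  12  70] [264.5    226.6571] [0.4471 0.007  0.088 ]
```

```bash
cat > plan.py <<'E'
from ik import *
M=np.array([.4462,.0048,.086]); t=25; H1,H2=120,104.5
C=np.array([.4335,.302,0]); dr=np.radians(284.5); hk=C+[.069*np.cos(dr),.069*np.sin(dr),.174]
E
python3 - <<'E'
from plan import *
P,Q,s=pose(); q=s["joint_pos"]
for fl in(False,True):
    R=head(H1,t,fl); R2=head(H2,t,fl)
    r=ik(M+R.apply([0,0,OFF]),R); r2=ik(hk+[0,0,.086-.149]+R2.apply([0,0,OFF]),R2)
    print(fl,r.cost,r.x,r2.cost,r2.x,"turn",(Q.inv()*R).as_rotvec()/np.pi)
    W=fk(r.x)[2]; print(W)
    r3=ik(np.array([.47,-.03,.324]),R); print("up",r3.cost,r3.x)
    todo(M+R.apply([0,0,OFF])+[0,0,.12],R)
E
```

```text
False 1.9654916445910355e-29 [-0.4895  0.937   0.0929  1.795   0.5002 -2.8839] 1.0601828048242485e-27 [-0.1757  0.6747 -0.2887  1.3355  0.9689 -2.3954] turn [ 0.1733 -0.288   0.7639]
(array([ 0.6827, -0.2731,  0.2725]), array([ 0.5729, -0.2146,  0.2041]))
up 0.0016121214070495544 [-0.5532  0.8084  0.5216  2.34    0.4576 -2.9057]
t 25.15 shift total [-0.3207 -0.5679  1.2344] per row [-0.3207 -0.5679  1.2344]
turn total [ 0.1733 -0.288   0.7639] rows>= 14.307196642212128
True 3.1081052879726087e-31 [-0.4895  0.937   0.0929  1.795   0.5002  0.2577] 5.28101786092583e-31 [-0.1757  0.6747 -0.2887  1.3355  0.9689  0.7462] turn [ 0.2209  0.1329 -0.1702]
(array([ 0.6827, -0.2731,  0.2725]), array([ 0.5729, -0.2146,  0.2041]))
up 0.0016121214070495375 [-0.5532  0.8084  0.5216  2.34    0.4576  0.2359]
t 25.15 shift total [-0.3207 -0.5679  1.2344] per row [-0.3207 -0.5679  1.2344]
turn total [ 0.2209  0.1329 -0.1702] rows>= 5.295582286825115
```

Run:
```python
from plan import *
P,Q,s=pose(); R=head(H1,t,True)
sp=M+R.apply([0,0,OFF-.11]); print("standoff",sp)
rv=(Q.inv()*R).as_rotvec()
for k in np.linspace(0,1,6): r=ik(sp,Q*Ro.from_rotvec(rv*k)); print("rot",round(k,1),r.cost<1e-8,r.x)
for k in(.5,1): r=ik(P+(sp-P)*k,Q); print("tr",r.cost<1e-8,r.x)
for dz in(.05,.08,.12):
  r=ik(M+R.apply([0,0,OFF])+[0,0,dz],R); print("lift",dz,r.cost<1e-8,r.x[3])
todo(sp,R,8)
```

```text
standoff [ 0.4775 -0.0494  0.1152]
rot 0.0 True [-0.7033  0.3178 -0.4021  1.1299  0.639   1.1194]
rot 0.2 True [-0.7014  0.472  -0.2429  1.3351  0.6361  0.8942]
rot 0.4 True [-0.6831  0.6215 -0.0788  1.5324  0.6081  0.6929]
rot 0.6 True [-0.6526  0.7641  0.0878  1.7184  0.5618  0.5148]
rot 0.8 True [-0.6129  0.8992  0.2559  1.8927  0.5022  0.3574]
rot 1.0 True [-0.5661  1.027   0.4255  2.0558  0.4328  0.2171]
tr True [-0.7066  0.2179 -0.2514  1.3828  0.6381  1.1154]
tr True [-0.7033  0.3178 -0.4021  1.1299  0.639   1.1194]
lift 0.05 True 1.871637403747216
lift 0.08 True 1.9205761215571373
lift 0.12 True 1.9890317652211824
t 25.15 shift total [-1.1251  0.0652  1.3672] per row [-0.1406  0.0082  0.1709]
turn total [ 0.2209  0.1329 -0.1702] rows>= 5.295582286825115
```

Call:
drive_tool([
  [[-0.141, 0.008, 0.171, 0, 0, 0], [-0.141, 0.008, 0.171, 0, 0, 0], [-0.141, 0.008, 0.171, 0, 0, 0], [-0.141, 0.008, 0.171, 0, 0, 0], [-0.141, 0.008, 0.171, 0, 0, 0], [-0.141, 0.008, 0.171, 0, 0, 0], [-0.141, 0.008, 0.171, 0, 0, 0], [-0.138, 0.009, 0.17, 0, 0, 0], [0, 0, 0, 0.0316, 0.019, -0.0243], [0, 0, 0, 0.0316, 0.019, -0.0243], [0, 0, 0, 0.0316, 0.019, -0.0243], [0, 0, 0, 0.0316, 0.019, -0.0243], [0, 0, 0, 0.0316, 0.019, -0.0243], [0, 0, 0, 0.0316, 0.019, -0.0243], [0, 0, 0, 0.0316, 0.019, -0.0243], [0, 0, 0, 0, 0, 0], [0, 0, 0, 0, 0, 0]],
])

```text
clock: 27.28
tcp_pos: [0.4771, -0.0494, 0.1145]
orientation: [-0.466, 0.422, 0.73, 0.269]
wrist_force: [-0.3, -0.3, 1.4]
finger_gap: 0.0853
grip_force: 0.0
```

Run:
```python
from plan import *
P,Q,s=pose(); R=head(H1,t,True); print(P,Q.as_matrix()[:,2],R.as_matrix()[:,2],Q.as_matrix()[2,1],s["wrist_force"])
print("to grasp"); todo(M+R.apply([0,0,OFF]),R,6)
T=avg("top",3); S=avg("side",3); np.savez("f3.npz",top=T,side=S)
# finger tips expected (open, ~9mm back) vs image: dark gripper extent along tool axis, top view
f=np.load("f2.npz"); D=np.abs(T-f["top"]).max(2)
for sg in(-1,1):
    out=[]
    for d in np.arange(-.07,.012,.004):
        X=P+Q.apply([0,sg*.048,d]); u=proj("top",X)[0]; out.append(int(cv2.remap(T.mean(2).astype(np.float32),np.float32([[u[0]]]),np.float32([[u[1]]]),cv2.INTER_LINEAR)[0,0]))
    print(sg,out)
```

```text
[ 0.4771 -0.0494  0.1145] [-0.4522  0.7859 -0.4216] [-0.4532  0.7849 -0.4226] -0.0007630979468574162 [-0.3461 -0.2955  1.3881]
to grasp
t 27.27 shift total [0.004  0.0017 0.9133] per row [0.0007 0.0003 0.1522]
turn total [ 0.0004 -0.0003 -0.0005] rows>= 0.01217972946241642
-1 [104, 110, 113, 115, 116, 116, 116, 117, 117, 117, 115, 116, 117, 116, 117, 116, 117, 117, 117, 116, 117]
1 [134, 135, 133, 133, 131, 128, 125, 123, 121, 118, 117, 117, 117, 116, 116, 116, 116, 115, 113, 111, 109]
```

Call:
drive_tool([
  [[0.001, 0, 0.15, 0, 0, 0], [0.001, 0, 0.17, 0, 0, 0], [0.001, 0, 0.17, 0, 0, 0], [0.001, 0, 0.17, 0, 0, 0], [0, 0, 0.15, 0, 0, 0], [0, 0, 0.1, 0, 0, 0], [0, 0, 0, 0, 0, 0], [0, 0, 0, 0, 0, 0]],
])

```text
clock: 28.58
tcp_pos: [0.4277, 0.0358, 0.0691]
orientation: [-0.466, 0.422, 0.729, 0.27]
wrist_force: [0.8, -0.7, -0.1]
finger_gap: 0.0856
grip_force: 0.0
```

Call:
drive_tool([
  [[0, 0, 0, 0, 0, 0], [0, 0, 0, 0, 0, 0], [0, 0, 0, 0, 0, 0], [0, 0, 0, 0, 0, 0], [0, 0, 0, 0, 0, 0], [0, 0, 0, 0, 0, 0]],
], jaw=-1, grip_force=50)

```text
clock: 29.32
tcp_pos: [0.4273, 0.0362, 0.0687]
orientation: [-0.466, 0.422, 0.729, 0.27]
wrist_force: [1.0, 0.5, -0.6]
finger_gap: 0.0216
grip_force: 49.8
```

Gripped at 21.6 mm, which is the handle's width. Plan the lift and the pre-insert pose, outside hook3 with the eye 25.5 mm above the rest point.

```bash
cat >> plan.py <<'E'
R2=head(H2,t,True); G=np.array([0.,0.,-.041])  # masher axis point (z=.086) in tool frame, x,z refined below
out=np.array([np.cos(dr),np.sin(dr),0])
def tgt(r_extra,raise_,g,R=R2): return hk+out*r_extra+[0,0,raise_-.149+.086]-R.apply(g)
E
python3 - <<'E'
from plan import *
P,Q,s=pose(); g=Q.inv().apply(M-P); print("g",g); g[1]=0; np.save("g.npy",g)
print("masher now",P+Q.apply(g))
up=P+[0,0,.06]; print("lift"); todo(up,None,4)
pre=tgt(.07,.0255,g); print("pre",pre)
d=Q.inv().apply(pre-up)/.12; print("then shift",d, d/8)
print("turn",(Q.inv()*R2).as_rotvec()/np.pi)
for k in(0,.5,1): r=ik(up+(pre-up)*k,Q); print(r.cost<1e-8,r.x)
for e in(.07,0): r=ik(tgt(e,.0255,g),R2); print(r.cost<1e-8,r.x)
E
```

```text
g [ 0.0003  0.0007 -0.0405]
masher now [0.4456 0.0045 0.086 ]
lift
t 29.32 shift total [ 0.4538 -0.0003 -0.2098] per row [ 0.1135 -0.0001 -0.0525]
pre [0.4591 0.2028 0.1191]
then shift [0.3775 0.9221 1.0061] [0.0472 0.1153 0.1258]
turn [-0.0777 -0.001   0.0359]
True [-0.4919  0.8656  0.1127  1.89    0.5003  0.2562]
True [-0.3548  0.8462  0.072   1.8258  0.6193  0.3365]
True [-0.2138  0.8408  0.0678  1.7655  0.738   0.4346]
True [-0.2957  0.7028 -0.18    1.5292  0.8839  0.6048]
True [-0.1768  0.6394 -0.2745  1.3862  0.9682  0.7448]
```

Call:
drive_tool([
  [[0.06, 0, -0.03, 0, 0, 0], [0.13, 0, -0.06, 0, 0, 0], [0.13, 0, -0.06, 0, 0, 0], [0.13, 0, -0.06, 0, 0, 0], [0.024, 0.06, 0.063, 0, 0, 0], [0.047, 0.115, 0.126, 0, 0, 0], [0.047, 0.115, 0.126, 0, 0, 0], [0.047, 0.115, 0.126, 0, 0, 0], [0.047, 0.115, 0.126, 0, 0, 0], [0.047, 0.115, 0.126, 0, 0, 0], [0.047, 0.115, 0.126, 0, 0, 0], [0.047, 0.115, 0.126, 0, 0, 0], [0.024, 0.057, 0.063, 0, 0, 0], [0, 0, 0, -0.0195, 0, 0.009], [0, 0, 0, -0.0195, 0, 0.009], [0, 0, 0, -0.0195, 0, 0.009], [0, 0, 0, -0.0195, 0, 0.009], [0, 0, 0, 0, 0, 0], [0, 0, 0, 0, 0, 0]],
])

```text
clock: 31.7
tcp_pos: [0.4595, 0.2027, 0.1189]
orientation: [-0.426, 0.516, 0.666, 0.33]
wrist_force: [-0.5, -0.3, -2.0]
finger_gap: 0.0213
grip_force: 49.7
```

```bash
cat > look.py <<'E'
from plan import *
from fit import gaussian_filter,map_coordinates,fit
P,Q,s=pose(); g=np.load("g.npy"); print(P,s["wrist_force"],s["finger_gap"],s["clock"])
o=P+Q.apply(g); print("masher pred axis",o,"upright err deg",np.degrees(np.arcsin(Q.as_matrix()[2,2]))+t, "heading",np.degrees(np.arctan2(Q.as_matrix()[1,2],Q.as_matrix()[0,2])))
E
python3 - <<'E'
from look import *
print("to pre"); todo(tgt(.07,.0255,g),R2); print("to in"); todo(tgt(0,.0255,g),R2)
T=avg("top",4); S=avg("side",6); np.savez("f4.npz",top=T,side=S)
for n in("masher","eye_top","crown","hook3"):
    for c in("side","top"): print(n,c,[(round(d["score"],2),np.round(d["location"],1),int(d["region"].sum())) for d in models.silhouettes(n,c)][:2])
# eye ring fit in side view: darkest ring vs table, free center (u,v shift)
zs=o[2]-.086; Hh=np.radians(H2); u=np.array([-np.sin(Hh),np.cos(Hh),0])
a=np.linspace(0,2*np.pi,60); ring=o*[1,1,0]+np.outer(.0158*np.cos(a),u)+np.c_[0*a,0*a,zs+.1325+.0195*np.sin(a)]
I=gaussian_filter(S.mean(2),.5); p0=proj("side",ring); print("ring px center",p0.mean(0), "hook3",proj("side",hk)[0],"ball",proj("side",hk+out*.014+[0,0,.015])[0])
for w in(1,-1):
  best=min(((w*map_coordinates(I,(p0+[du,dv])[:,::-1].T,order=1).mean(),du,dv) for du in np.arange(-4,4.1,.5) for dv in np.arange(-4,4.1,.5))); print(w,best)
E
```

```text
[0.4595 0.2027 0.1189] [-0.5212 -0.2806 -1.9933] 0.0213282925974915 31.7
masher pred axis [0.4687 0.1673 0.1361] upright err deg 0.17279590119312616 heading 104.47879239899105
to pre
t 31.7 shift total [ 0.0025 -0.0026  0.0005] per row [ 0.0025 -0.0026  0.0005]
turn total [ 0.0001 -0.001  -0.0001] rows>= 0.016598881792018454
to in
t 31.7 shift total [ 0.2474 -0.0028  0.5299] per row [ 0.2474 -0.0028  0.5299]
turn total [ 0.0001 -0.001  -0.0001] rows>= 0.016598881792018454
masher side []
masher top [(0.25, array([201.3, 210.5]), 1719)]
eye_top side []
eye_top top [(0.58, array([205.2, 210.3]), 1675)]
crown side [(0.69, array([222.6, 261. ]), 2789)]
crown top [(0.57, array([224.9, 225.2]), 278), (0.56, array([206. , 213.7]), 1592)]
hook3 side [(0.58, array([222.2, 256.3]), 2890)]
hook3 top [(0.89, array([202. , 215.8]), 1628)]
ring px center [236.0315 234.1375] hook3 [231.392  253.9149] ball [232.1225 246.2925]
1 (np.float64(65.07820322034875), np.float64(4.0), np.float64(-4.0))
-1 (np.float64(-116.12884926655354), np.float64(-2.5), np.float64(-1.5))
```

Call:
drive_tool([
  [[0.03, -0.001, 0.066, 0, 0, 0], [0.03, -0.001, 0.066, 0, 0, 0], [0.03, 0, 0.066, 0, 0, 0], [0.03, 0, 0.066, 0, 0, 0], [0.027, 0, 0.054, 0, 0, 0], [0, 0, 0, 0, 0, 0]],
])

```text
clock: 33.35
tcp_pos: [0.448, 0.2441, 0.1188]
orientation: [-0.426, 0.516, 0.666, 0.33]
wrist_force: [0.1, 0.3, -1.9]
finger_gap: 0.0218
grip_force: 49.7
```

Call:
drive_tool([
  [[0.0165, 0, 0.0353, 0, 0, 0], [0.0165, 0, 0.0353, 0, 0, 0], [0, 0, 0, 0, 0, 0]],
])

```text
clock: 33.72
tcp_pos: [0.4459, 0.2528, 0.1188]
orientation: [-0.426, 0.516, 0.666, 0.33]
wrist_force: [-0.3, -0.4, -1.5]
finger_gap: 0.0215
grip_force: 49.7
```

Call:
drive_tool([
  [[0.0165, 0, 0.0353, 0, 0, 0], [0.0165, 0, 0.0353, 0, 0, 0], [0, 0, 0, 0, 0, 0]],
])

```text
clock: 34.1
tcp_pos: [0.4435, 0.262, 0.1189]
orientation: [-0.426, 0.516, 0.666, 0.33]
wrist_force: [-0.6, 0.5, -2.0]
finger_gap: 0.0217
grip_force: 49.7
```

Run:
```python
from look import *
print("to in"); todo(tgt(0,.0255,g),R2); print("to hung"); todo(tgt(0,0.,g),R2)
```

```text
[0.4435 0.262  0.1189] [-0.6348  0.4986 -1.9502] 0.021736987980272855 34.1
masher pred axis [0.4526 0.2265 0.1361] upright err deg 0.18802290434344826 heading 104.48367129718926
to in
t 34.1 shift total [0.0328 0.003  0.0656] per row [0.0328 0.003  0.0656]
turn total [ 0.0001 -0.001  -0.0002] rows>= 0.018339353035505206
to hung
t 34.1 shift total [-0.1601  0.0031  0.1548] per row [-0.1601  0.0031  0.1548]
turn total [ 0.0001 -0.001  -0.0002] rows>= 0.018339353035505206
```

Call:
drive_tool([
  [[0.0164, 0.0015, 0.0328, 0, 0, 0], [0.0164, 0.0015, 0.0328, 0, 0, 0], [0, 0, 0, 0, 0, 0]],
])

```text
clock: 34.48
tcp_pos: [0.4417, 0.2706, 0.1191]
orientation: [-0.426, 0.516, 0.666, 0.33]
wrist_force: [-0.5, -0.5, -1.2]
finger_gap: 0.0218
grip_force: 49.7
```

Call:
drive_tool([
  [[-0.036, 0, 0.0167, 0, 0, 0], [-0.036, 0, 0.0167, 0, 0, 0], [-0.036, 0, 0.0167, 0, 0, 0], [-0.036, 0, 0.0167, 0, 0, 0], [-0.018, 0, 0.0084, 0, 0, 0], [0, 0, 0, 0, 0, 0], [0, 0, 0, 0, 0, 0]],
])

```text
clock: 35.35
tcp_pos: [0.442, 0.2703, 0.0977]
orientation: [-0.426, 0.516, 0.666, 0.33]
wrist_force: [-0.6, 0.5, -0.5]
finger_gap: 0.0215
grip_force: 49.7
```

Run:
```python
from look import *
print("to hung"); todo(tgt(0,0.,g),R2)
```

```text
[0.442  0.2703 0.0977] [-0.5663  0.5101 -0.4639] 0.021491046254663127 35.35
masher pred axis [0.4511 0.2348 0.115 ] upright err deg 0.18706622192636502 heading 104.44251429959367
to hung
t 35.35 shift total [-0.0297 -0.0023  0.0175] per row [-0.0297 -0.0023  0.0175]
turn total [ 0.0003 -0.001  -0.0003] rows>= 0.01906905255416642
```

Call:
drive_tool([
  [[-0.0145, 0, 0.0068, 0, 0, 0], [0, 0, 0, 0, 0, 0], [0, 0, 0, 0, 0, 0]],
])

```text
clock: 35.72
tcp_pos: [0.442, 0.2703, 0.0957]
orientation: [-0.426, 0.516, 0.666, 0.33]
wrist_force: [0.8, -0.3, -1.6]
finger_gap: 0.0213
grip_force: 49.7
```

Call:
drive_tool([
  [[-0.0145, 0, 0.0068, 0, 0, 0], [0, 0, 0, 0, 0, 0], [0, 0, 0, 0, 0, 0]],
])

```text
clock: 36.1
tcp_pos: [0.4419, 0.2703, 0.0938]
orientation: [-0.426, 0.516, 0.666, 0.33]
wrist_force: [-0.2, 0.3, -1.7]
finger_gap: 0.0216
grip_force: 49.7
```

Call:
drive_tool([
  [[-0.0145, 0, 0.0068, 0, 0, 0], [0, 0, 0, 0, 0, 0], [0, 0, 0, 0, 0, 0]],
])

```text
clock: 36.48
tcp_pos: [0.4419, 0.2706, 0.0924]
orientation: [-0.426, 0.516, 0.666, 0.33]
wrist_force: [-1.5, 2.7, 3.5]
finger_gap: 0.0218
grip_force: 49.8
```

Contact (fz from −1.5 to +3.5 N) came at the predicted hook height. Release and back out horizontally.

Call:
drive_tool([
  [[0.004, 0, -0.002, 0, 0, 0], [0, 0, 0, 0, 0, 0], [0, 0, 0, 0, 0, 0], [0, 0, 0, 0, 0, 0], [0, 0, 0, 0, 0, 0]],
], jaw=1)

```text
clock: 37.1
tcp_pos: [0.4419, 0.2702, 0.0923]
orientation: [-0.426, 0.516, 0.666, 0.33]
wrist_force: [-0.1, 0.8, -0.4]
finger_gap: 0.0852
grip_force: 0.0
```

Call:
drive_tool([
  [[-0.018, 0, -0.038, 0, 0, 0], [-0.035, 0, -0.076, 0, 0, 0], [-0.053, 0, -0.114, 0, 0, 0], [-0.07, 0, -0.151, 0, 0, 0], [-0.07, 0, -0.151, 0, 0, 0], [-0.07, 0, -0.151, 0, 0, 0], [-0.07, 0, -0.151, 0, 0, 0], [-0.07, 0, -0.151, 0, 0, 0], [-0.07, 0, -0.151, 0, 0, 0], [0, 0, 0, 0, 0, 0], [0, 0, 0, 0, 0, 0]],
])

```text
clock: 38.48
tcp_pos: [0.4792, 0.1251, 0.0922]
orientation: [-0.426, 0.516, 0.666, 0.33]
wrist_force: [-0.3, 0.6, -0.4]
finger_gap: 0.0854
grip_force: 0.0
```

Run:
```python
from look import *
S=avg("side",5);T=avg("top",5);np.savez("f5.npz",top=T,side=S)
for n in("masher","eye_top","crown"):
    for c in("side","top"): print(n,c,[(round(d["score"],2),np.round(d["location"],1),int(d["region"].sum()),cv2.boundingRect(d["region"].astype(np.uint8))) for d in models.silhouettes(n,c)][:2])
for h in(0,.003,.006,.088,.13): print(h,proj("side",hk*[1,1,0]+[0,0,h+.025])[0].round(1),proj("top",hk*[1,1,0]+[0,0,h+.025])[0].round(1))
RB=gaussian_filter(S[...,0]-S[...,2],.6)
def con(p): 
    v=[]
    for r in(.082,.088):
        q=proj("side",circ(p[0],p[1],p[2],r,120)); v.append(map_coordinates(RB,q[:,::-1].T,order=1,mode="nearest"))
    return -(v[0]-v[1]).mean()
for z0 in(.236,): r=fit(con,(.4335,.302,z0),np.array([.004,.004,.006])); print("disc fit",r.x,r.fun); print([round(-con((.4335,.302,z)),1) for z in(.226,.231,.236,.241,.246,.251)])
```

```text
[0.4792 0.1251 0.0922] [-0.3009  0.6131 -0.3705] 0.08536391225340097 38.475
masher pred axis [0.4883 0.0896 0.1094] upright err deg 0.2044309717133892 heading 104.45330607821263
masher side [(0.55, array([240.5, 281.5]), 11, (239, 283, 6, 14))]
masher top [(0.43, array([229.4, 211.7]), 145, (226, 203, 12, 17))]
eye_top side []
eye_top top [(0.24, array([164.6, 208.1]), 154, (156, 203, 16, 12))]
crown side [(0.59, array([223.9, 257.2]), 2773, (190, 234, 69, 62))]
crown top [(0.69, array([204.8, 211.5]), 1688, (180, 189, 47, 46)), (0.67, array([230.9, 209.5]), 126, (225, 203, 14, 17))]
0 [233.8 290.6] [228.  212.5]
0.003 [233.8 289.9] [227.9 212.4]
0.006 [233.7 289.2] [227.9 212.3]
0.088 [232.4 269.6] [225.3 210.5]
0.13 [231.7 258.9] [223.9 209.5]
disc fit [0.4356 0.2979 0.2289] -65.88521228248
[np.float64(34.9), np.float64(60.2), np.float64(59.2), np.float64(31.9), np.float64(16.7), np.float64(11.2)]
```

The masher's foot shows at (229,212) in the top view and (240,290) in the side view, where a hung masher belongs. The disc height matches seated. I back off a little more, let it settle, check once and hand in.

Call:
drive_tool([
  [[-0.07, 0, -0.151, 0, 0, 0], [-0.07, 0, -0.151, 0, 0, 0], [0, 0, 0, 0, 0, 0], [0, 0, 0, 0, 0, 0], [0, 0, 0, 0, 0, 0], [0, 0, 0, 0, 0, 0], [0, 0, 0, 0, 0, 0], [0, 0, 0, 0, 0, 0], [0, 0, 0, 0, 0, 0], [0, 0, 0, 0, 0, 0]],
])

```text
clock: 40.52
tcp_pos: [0.4893, 0.0863, 0.0922]
orientation: [-0.426, 0.516, 0.666, 0.33]
wrist_force: [-0.1, 0.1, 0.3]
finger_gap: 0.0852
grip_force: 0.0
```

Run:
```python
from look import *
S=avg("side",4);T=avg("top",4)
f=np.load("f5.npz"); f0=np.load("f0.npz")
print("motion side/top near masher",np.abs(S-f["side"])[275:305,222:252].max(),np.abs(T-f["top"])[195:228,215:238].max())
D=np.abs(T-f0["top"]).max(2)>18; print("top new px right of disc cols/rows",[(c,int(D[195:232,c].sum())) for c in range(224,246,2)])
# bystanders unchanged vs. first frame
for n,X in(("green",ray("top",(162,207),.05)),("yellow",ray("top",(164,224),.05)),("can",ray("top",(398,205),.06))):
    u=proj("top",X)[0].astype(int); print(n,np.abs(T-f0["top"])[u[1]-5:u[1]+6,u[0]-5:u[0]+6].mean().round(1))
# foot outline expected in top
L=[hk*[1,1,0]+np.array([np.cos(np.radians(H2))*a-np.sin(np.radians(H2))*b,np.sin(np.radians(H2))*a+np.cos(np.radians(H2))*b,.028]) for a in(-.037,.037) for b in(-.036,.036)]
print(proj("top",np.array(L)).round(1).tolist(),proj("side",np.array(L)).round(1).tolist())
d=models.silhouettes("masher","top"); print([(round(k["score"],2),np.round(k["location"],1),cv2.boundingRect(k["region"].astype(np.uint8))) for k in d][:2])
```

```text
[0.4893 0.0863 0.0922] [-0.1191  0.0787  0.3049] 0.08524288148378888 40.525
masher pred axis [0.4984 0.0509 0.1094] upright err deg 0.18691648050371157 heading 104.44865779292665
motion side/top near masher 14.650000000000006 10.799999999999997
top new px right of disc cols/rows [(224, 37), (226, 37), (228, 37), (230, 37), (232, 35), (234, 27), (236, 18), (238, 14), (240, 0), (242, 0), (244, 0)]
green 2.2
yellow 2.4
can 2.2
[[234.6, 201.9], [238.6, 218.6], [217.3, 206.2], [221.3, 222.9]] [[224.2, 279.2], [248.1, 281.5], [218.9, 298.7], [243.9, 301.2]]
[]
```

```bash
python3 -c "
from workcell import order
print(order.hand_in())"
```

```text
the job is handed in; nothing more can be done
None
```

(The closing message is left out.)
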